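# Slide the drill vice under the chuck and drop the guard

## Task

Get the blank ready for drilling: keeping the drill vice flat on the press table, slide it along the slot from the loading side until it rests gently against the end stop, so that the pencilled cross on the blank is under the drill. Then let go of it, swing the raised chuck guard fully down in front of the chuck, and leave the pencil and the wood spacer lying where they are.

Things in the scene. Friction and masses are not known exactly. Their poses are not given: they have to be found in the camera images.
- drill_press: Grey bench drill press with black belt cover, 0.42 m high, fixed. Origin on the bench (z 0) exactly under the drill; x axis from its front (robot's side) to its column, y to its left, z up. The head hangs over the table from z 250 mm up: y +-56 mm, front at x -58 mm; feed lever balls at its right reach x -45, y -88 mm and down to z 210 mm
- table_slot (a point): Point on the press's steel table (top at z 45 mm) over the middle of its slot, 10 mm in front of the drill's axis. Table, in the press's axes: x -85 to +65, y -190 to +100 mm. The slot (15 mm wide, 9 mm deep) runs along y through the whole table. Scribed lines on the table's front part at y -100 mm (loading) and y 0 (drilling)
- vice: Aluminium drill vice with a wooden blank clamped in it, one rigid loose body, about 0.75 kg, standing on the table. Origin on its underside below the blank's cross; axes as the press's. Base x -62 to +36, y -42 to +42 mm; jaws up to 56 mm. A key under it (11 mm wide, 7 deep) runs in the slot: it slides only along the press's y, oiled. Against the end stop its origin is at y 0 of the press
- vice_handle (a point): Middle of the vice's black round handle: 26 mm diameter, 56 mm long, along the vice's x axis, in front of the vice (x -90 to -146 mm; this point at x -118, 36 mm above the table). It does not turn. Take it from both sides, fingers closing along y, with the tool's upper end leaning back to the robot, as the raised guard is above it
- blank_mark (a point): The pencilled cross on top of the wooden blank (24 x 76 mm), 68 mm above the vice's underside
- drill_tip (a point): Tip of the drill in the chuck, 131 mm above the bench (18 mm above the blank)
- end_stop: Dark steel stop block bolted on the table left of the drilling place, fixed to the press: 54 mm (x) by 26 mm (y) by 26 mm high. Origin at the foot of its right-hand face, at y +42 mm of the press; the vice's left side is to rest on this face
- guard (a joint): Angle of the chuck guard in rad: 0 = raised, sticking out level from under the head towards the robot; 1.5 = fully down, hanging upright in front of the chuck (its stop). The hinge is stiff enough to stay where it is left (about 2 N at the free edge moves it)
- guard_hinge (a point): Middle of the guard's hinge, under the front of the head at x = -36 mm, z = 236 mm of the press. The hinge line runs along the press's y axis
- guard_edge (a point): Middle of the guard's free edge, 90 mm from the hinge. Guard: plate 104 mm wide, 4 mm thick, clear in a dark steel frame; when raised, 24 mm wings stand up along its sides; a black rubber strip 52 mm wide reaches 12 mm past the edge. Fingertips can push it down on its upper face near the edge, between the wings, following its arc
- pencil: Red flat carpenter's pencil, 174 mm long, lying on the bench in front of the press; leave it
- wood_spacer: Dark wooden spacer, 140 x 40 x 22 mm, lying on the bench in front of the press; leave it

How it is judged:
By the outcome, as a careful person would: the job done as asked, in the order asked, and still so for the second after the job is handed in, with the robot touching nothing.
It also fails if it takes over 51 s, if anything falls off the work surface, if the arm or the gripper's body presses on something with over 40 N, if the wrist force passes 120 N, or if a joint passes its speed limit or range.

## Robot

A 7-joint arm with a two-finger parallel gripper is mounted at the origin on a cart in front of the work surface, level with it; the furniture and walls round the work are solid. World frame = base frame: x ahead of the robot, y to its left, z up, the work surface at z = 0. Lengths are in m, angles in rad, forces in N, time in s.
With the tool pointing down it reaches from about 0.4 to 0.9 m from the base axis. Payload 5.5 kg.
Tool frame: the origin (TCP) lies at the very end of the fingers, on their centre line; the grasp point (between the pads) lies 19 mm behind it (tcp_to_grasp is the distance from the TCP to the grasp point, in m); z points along the fingers, y is the line along which they close (so a half turn about z gives the same grasp; the last joint's range is limited). The gripper opens to 92 mm and grips with 3 to 60 N. Pads are 19 mm wide; open, the fingers measure 130 mm over their backs; the gripper's body (75 mm by 190 mm) begins 47 mm behind the grasp point.
Start: joints at [-0.924, 0.501, -0.427, 1.55, 0.221, 1.138, -0.21], TCP at [0.243, 0.603, 0.227] pointing down, gripper open.
Joint ranges: [-2.88, 2.88], [-0.31, 2.03], [-1.54, 1.56], [0.2, 2.42], [-1.41, 4.55], [0.19, 2.02], [-2.57, 2.57]. Speed limits (rad/s): [2.57, 2.57, 3.14, 3.14, 3.14, 3.14, 3.14].

## Interface

Orientations are given as a rotation vector (axis times angle).
In Python, from rig import * gives the robot as it stands. The module is installed in compiled form; this text tells all that it offers.
- The arm moves only by the shell command python3 -m handwheel 'ROWS' [FORCE]. ROWS is JSON, a list that holds one entry, the list of rows, each a list of 7 numbers: the shift along the world's x, y, z normalised to -1 to 1, where 1 is 0.15 m, then the turn, a rotation vector about the world's x, y, z normalised to -1 to 1, where 1 is 120 degrees, then the opening, from 0 (shut) to 1 (fully open). A call has 1 to 12 rows; each row is the pose to reach, as a shift and turn from the pose commanded when the call began; what a row does not reach only later rows make up. A row lasts 1/12 s, in which the tool goes at most 41.7 mm and 7.16 degrees, less where a joint would pass 70% of its speed; a pose out of reach is approached as far as the arm can. A call with a number of a shift or a turn outside -1 to 1 is refused whole. A call with a gripper value outside its range is refused whole. The fingers move at their own pace and stop on an object; FORCE is the grip in N (left out, the last holds). Time passes only in rows, so rows that repeat a pose let the fingers close. It gives the time, the measured TCP pose, the force, the opening and the grip force at its end, in the units of the state.
- sense(): the state, without advancing time (a new reading comes with each control period).
- snapshot(name): name is "side" or "top"; returns a dict with "color" (384x512x3 uint8, blue, green, red), "intrinsics" (3x3 intrinsics, pixels), "dist" ([k1, k2, p1, p2, k3] as OpenCV has them; the pictures are not rectified), "rvec" (rotation vector, rad) and "tvec" (3), from world to camera coordinates, as OpenCV has them. Camera axes: x right, y down, z forward; pixel columns grow to the right and rows downward; lengths in m; the calibration is good to about 2 mm. A picture is of the moment at which its call begins. There is no depth.
- sign_off(): hands the job in; it is judged then, once.
The state is a dict: "time": time; "joint_positions": joint angles; "qvel": joint speeds; "joint_torque": joint torques, N m; "eef_pos": TCP position; "tcp_rot": TCP orientation; "force": force on the tool from outside, world axes, zero at the start; "torque": the same for the moment, N m; "grip_width": finger opening in m; "gripper_force": force on a finger pad.
Only numpy, scipy, OpenCV 4.12 (cv2) and the standard library are available. Lean on these libraries where they do the work, as an engineer would, in place of code of your own. Each camera call takes 0.05 s, during which the arm holds its last target. There are 200 camera calls.

## Working session

There is one attempt and no reset: what is moved stays moved. The work goes in short steps, Python scripts to look and compute and a shell command to move; the robot and the scene stay as the last step left them, time stands still between calls to the robot, and variables do not carry over. Pictures are saved under pics/ and viewed, at most 10 in all, crops included, and the job is handed in when it is done.

```bash
mkdir -p pics; python3 - <<'E'
from rig import *
import cv2,pickle
s=sense();print({k:s[k] for k in('time','eef_pos','tcp_rot','grip_width','force')})
for n in('side','top'):
    d=snapshot(n);pickle.dump(d,open(n+'.pkl','wb'));cv2.imwrite(f'pics/{n}0.png',cv2.resize(d['color'],(768,576),interpolation=cv2.INTER_CUBIC))
    R=cv2.Rodrigues(np.array(d['rvec']))[0] if 'np' in globals() else None
    print(n,d['intrinsics'],d['dist'],d['rvec'],d['tvec'])
E
```

```text
{'time': 0.0, 'eef_pos': array([0.24319974, 0.6020309 , 0.22567932]), 'tcp_rot': array([-5.99072550e-01, -3.08350519e+00,  2.97536010e-03]), 'grip_width': 0.09184499563985268, 'force': array([-0.54905127, -0.97564378,  1.00760287])}
side [[438.00319982   0.         258.46935357]
 [  0.         438.00319982 191.15880685]
 [  0.           0.           1.        ]] [-0.02803077  0.          0.          0.          0.        ] [ 2.60989296 -0.396       0.09111659] [-0.39528721  0.53056303  0.74861205]
top [[440.67140764   0.         251.92391726]
 [  0.         440.67140764 195.71414159]
 [  0.           0.           1.        ]] [-0.08050457  0.          0.          0.          0.        ] [ 1.4504644  -2.28972581  0.75225941] [0.54679809 0.34702034 0.94876338]
```

View pics/side0.png

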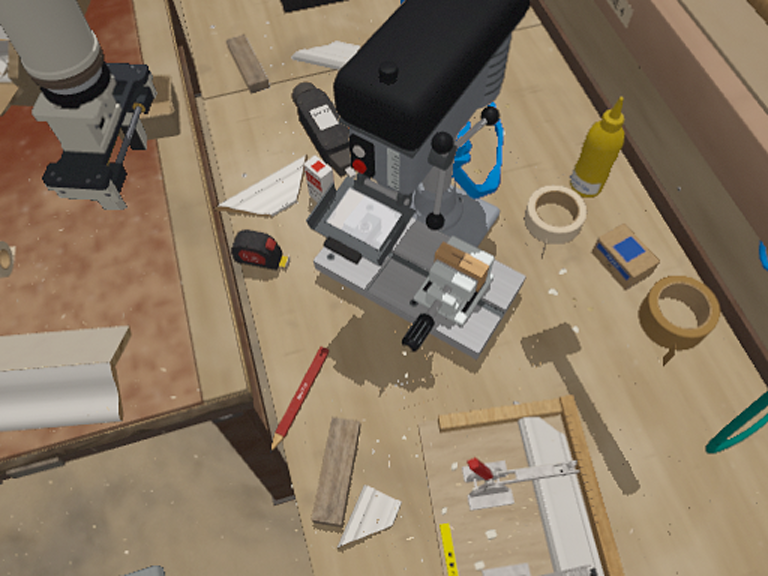

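View pics/top0.png

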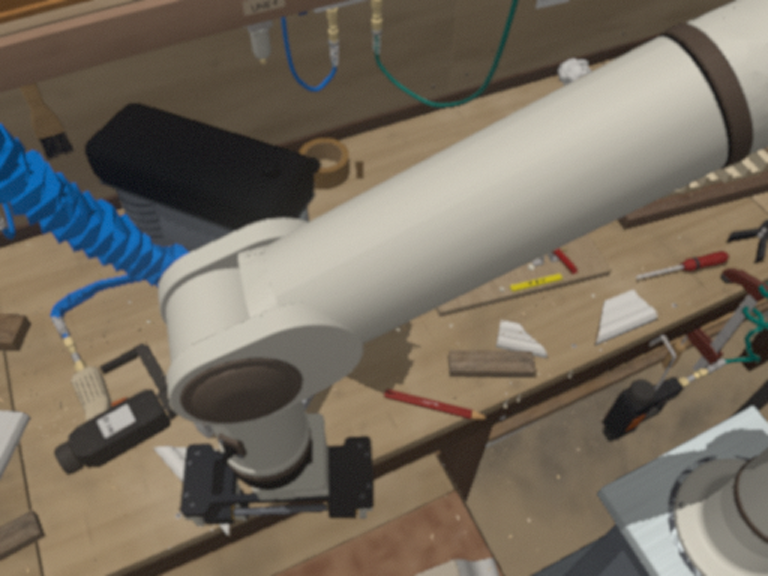

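The side view shows the press: table corners near (315,258), (480,358) and (525,275), handle near (417,332), raised guard near (360,220). In the top view the arm hides the press. I'll crop closer to get exact points.

```bash
python3 - <<'E'
import cv2,pickle
d=pickle.load(open('side.pkl','rb'));c=d['color'][110:250,195:365]
cv2.imwrite('pics/crop1.png',cv2.resize(c,None,fx=4.2,fy=4.2,interpolation=cv2.INTER_CUBIC))
E
```

```text
(no output)
```

View pics/crop1.png

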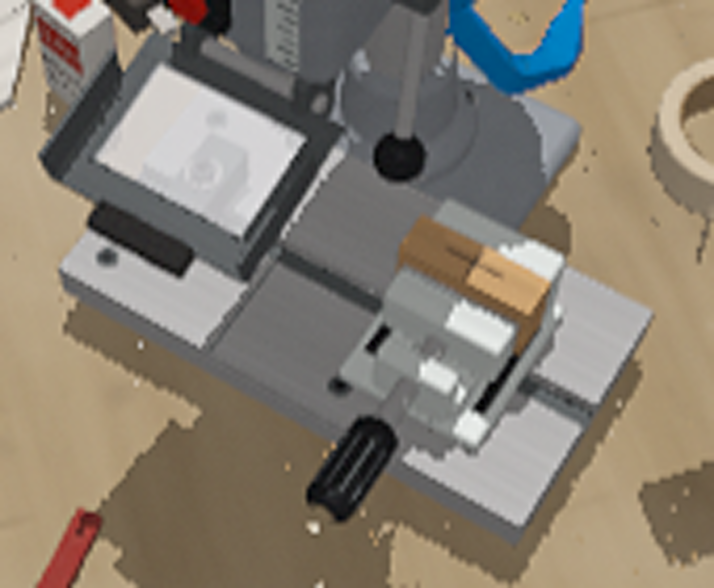

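The crop shows table top corners at crop pixels (62,268) front-left, (520,527) front-right and (652,316) back-right. The cross is near (480,262), the handle runs from about (372,425) to (330,505), and the rubber strip is near (140,238).

```bash
cat > h.py <<'E'
import numpy as np,cv2,pickle
from scipy.optimize import least_squares
from scipy.spatial.transform import Rotation as Ro
def proj(d,P): return cv2.projectPoints(np.array(P,float).reshape(-1,3),np.array(d['rvec']),np.array(d['tvec']),np.array(d['intrinsics']),np.array(d['dist']))[0].reshape(-1,2)
def W(p,P):
    P=np.array(P,float).reshape(-1,3); c,s=np.cos(p[2]),np.sin(p[2])
    return np.c_[p[0]+c*P[:,0]-s*P[:,1],p[1]+s*P[:,0]+c*P[:,1],P[:,2]]
E
python3 - <<'E'
from h import *
d=pickle.load(open('side.pkl','rb'))
C=lambda u:np.array(u,float)/4.2-0.38+[195,110]
pts=[(-.085,.1,.045),(-.085,-.19,.045),(.065,-.19,.045)]
uv=C([(62,268),(520,527),(652,316)])
best=min((least_squares(lambda p:(proj(d,W(p,pts))-uv).ravel(),[.6,.2,y0]) for y0 in (-1.5,-.5,0,.5,1.5)),key=lambda r:r.cost)
p=best.x;print(p,best.fun)
crop=lambda P:((proj(d,W(p,P))-[195,110]+.38)*4.2).round()
for vy in(-.11,-.1,-.09): print(vy,crop([(0,vy,.113),(-.09,vy,.081),(-.118,vy,.081),(-.146,vy,.081)]).tolist())
print('guard',crop([(-.126,.052,.236),(-.126,-.052,.236),(-.138,.026,.236),(-.138,-.026,.236)]).tolist())
np.save('p.npy',p)
print('vice handle',W(p,[(-.118,-.1,.081)]),'edge',W(p,[(-.126,0,.236)]))
from rig import sense
M=Ro.from_rotvec(sense()['tcp_rot']).as_matrix();print(M)
E
```

```text
[0.58211828 0.49542684 0.69759264] [-0.93398693 -0.39240287  0.07238211  0.64928282  0.84003442 -0.51918307]
-0.11 [[479.0, 267.0], [384.0, 429.0], [354.0, 472.0], [324.0, 516.0]]
-0.1 [[462.0, 258.0], [367.0, 420.0], [337.0, 462.0], [307.0, 506.0]]
-0.09 [[445.0, 249.0], [350.0, 410.0], [320.0, 453.0], [290.0, 496.0]]
guard [[45.0, 159.0], [241.0, 267.0], [76.0, 204.0], [175.0, 259.0]]
vice handle [[0.55592162 0.34298755 0.081     ]] edge [[0.48555304 0.41448764 0.236     ]]
[[-9.27276915e-01  3.74375499e-01 -7.13847221e-04]
 [ 3.74376174e-01  9.27275538e-01 -1.59923486e-03]
 [ 6.32187159e-05 -1.75018096e-03 -9.99998466e-01]]
```

```bash
cat >> h.py <<'E'
def Rt(th,yaw,sgn=1):
    x=np.array([np.cos(yaw),np.sin(yaw),0]);z=np.sin(th)*x-np.cos(th)*np.array([0,0,1.]);y=sgn*np.array([-x[1],x[0],0])
    return np.c_[np.cross(y,z),y,z]
def row(s,tcp,R):
    "normalised row from measured state s to tcp,R"
    M=Ro.from_rotvec(s['tcp_rot']).as_matrix()
    return np.r_[(np.array(tcp)-s['eef_pos'])/.15, Ro.from_matrix(R@M.T).as_rotvec()/np.radians(120)].round(3)
def press(p,w): 
    w=np.array(w,float)-[p[0],p[1],0];c,s=np.cos(p[2]),np.sin(p[2]);return np.array([c*w[0]+s*w[1],-s*w[0]+c*w[1],w[2]])
E
python3 - <<'E'
from h import *;from rig import sense
s=sense();p=np.load('p.npy')
for sg in(1,-1):
    R=Rt(np.radians(38),p[2],sg)
    for P in[(-.27,.2,.24),(-.26,.03,.22),(-.22,-.109,.2)]: print(sg,W(p,[P])[0],row(s,W(p,[P])[0],R))
E
```

```text
1 [0.24671784 0.47526387 0.24      ] [ 0.024 -0.846  0.095  0.053 -0.328  0.497]
1 [0.36358543 0.35140117 0.22      ] [ 0.803 -1.671 -0.039  0.053 -0.328  0.497]
1 [0.48353113 0.27056783 0.2       ] [ 1.602 -2.21  -0.172  0.053 -0.328  0.497]
-1 [0.24671784 0.47526387 0.24      ] [ 0.024 -0.846  0.095  0.374  0.058 -0.942]
-1 [0.36358543 0.35140117 0.22      ] [ 0.803 -1.671 -0.039  0.374  0.058 -0.942]
-1 [0.48353113 0.27056783 0.2       ] [ 1.602 -2.21  -0.172  0.374  0.058 -0.942]
```

```bash
python3 -m handwheel '[[[0.02,-0.3,0.1,0,0,0,1],[0.02,-0.6,0.1,0.02,-0.11,0.16,1],[0.02,-0.85,0.1,0.03,-0.2,0.3,1],[0.02,-0.85,0.1,0.053,-0.328,0.497,1],[0.02,-0.85,0.1,0.053,-0.328,0.497,1],[0.02,-0.85,0.1,0.053,-0.328,0.497,1],[0.02,-0.85,0.1,0.053,-0.328,0.497,1],[0.02,-0.85,0.1,0.053,-0.328,0.497,1],[0.02,-0.85,0.1,0.053,-0.328,0.497,1],[0.02,-0.85,0.1,0.053,-0.328,0.497,1],[0.02,-0.85,0.1,0.053,-0.328,0.497,1],[0.02,-0.85,0.1,0.053,-0.328,0.497,1]]]'
cat > st.py <<'E'
from h import *;from rig import sense
import sys
s=sense();p=np.load('p.npy');M=Ro.from_rotvec(s['tcp_rot']).as_matrix()
print('t',s['time'],'press',press(p,s['eef_pos']).round(4),'q',np.round(s['joint_positions'],2),'F',np.round(s['force'],1),'z',M[:,2].round(3),'w',s['grip_width'],'gf',s['gripper_force'])
th=np.radians(float(sys.argv[1]))
for a in sys.argv[2:]:
    P=np.array(eval(a));print(a,row(s,W(p,[P])[0],Rt(th,p[2])))
E
python3 st.py 38 '(-.26,.03,.22)' '(-.22,-.109,.2)' '(-.19,-.109,.17)'
```

```text
time: 1.1
eef_pos: [0.2455, 0.4719, 0.2394]
tcp_rot: [-0.865, 2.349, 0.292]
force: [-0.3, -1.9, -0.9]
grip_width: 0.0918
gripper_force: 0.0
t 1.1 press [-0.2731  0.1982  0.2394] q [-0.92  0.01 -0.51  2.33  1.03  0.5   0.  ] F [-0.3 -1.9 -0.9] z [ 0.471  0.396 -0.789] w 0.09180062603201304 gf 0.0
(-.26,.03,.22) [ 0.787 -0.803 -0.13   0.002  0.001 -0.003]
(-.22,-.109,.2) [ 1.587e+00 -1.342e+00 -2.630e-01  2.000e-03  1.000e-03 -3.000e-03]
(-.19,-.109,.17) [ 1.740e+00 -1.214e+00 -4.630e-01  2.000e-03  1.000e-03 -3.000e-03]
```

```bash
python3 -m handwheel '[[[0.2,-0.2,-0.03,0,0,0,1],[0.39,-0.4,-0.07,0,0,0,1],[0.59,-0.6,-0.1,0,0,0,1],[0.787,-0.803,-0.13,0,0,0,1],[0.99,-0.93,-0.16,0,0,0,1],[1,-0.93,-0.16,0,0,0,1]]]'
python3 st.py 38 '(-.22,-.109,.2)' '(-.172,-.109,.145)'
```

```text
time: 1.6
eef_pos: [0.3723, 0.36, 0.228]
tcp_rot: [-0.843, 2.362, 0.275]
force: [0.9, -1.8, 0.3]
grip_width: 0.0918
gripper_force: 0.0
t 1.6 press [-0.2478  0.031   0.228 ] q [-0.67 -0.06 -0.25  2.42  0.79  0.2   0.6 ] F [ 0.9 -1.8  0.3] z [ 0.477  0.379 -0.793] w 0.09182875366673139 gf 0.0
(-.22,-.109,.2) [ 0.741 -0.596 -0.187  0.006 -0.     0.007]
(-.172,-.109,.145) [ 0.987 -0.391 -0.553  0.006 -0.     0.007]
```

```bash
python3 -m handwheel '[[[0.2,-0.15,-0.05,0,0,0,1],[0.4,-0.3,-0.1,0,0,0,1],[0.6,-0.45,-0.14,0,0,0,1],[0.741,-0.596,-0.187,0.006,0,0.007,1],[0.86,-0.5,-0.37,0.006,0,0.007,1],[0.987,-0.391,-0.553,0.006,0,0.007,1],[0.987,-0.391,-0.553,0.006,0,0.007,1],[0.987,-0.391,-0.553,0.006,0,0.007,1],[0.987,-0.391,-0.553,0.006,0,0.007,1],[0.987,-0.391,-0.553,0.006,0,0.007,1]]]'
python3 st.py 38 '(-.172,-.109,.145)' '(-.110,-.109,.066)'
python3 - <<'E'
from rig import *
import cv2,pickle
a=[]
for n in('side','top'):
    d=snapshot(n);pickle.dump(d,open(n+'1.pkl','wb'));a.append(d['color'])
cv2.imwrite('pics/s1.png',cv2.resize(a[0][90:270,165:405],None,fx=3.3,fy=3.3,interpolation=cv2.INTER_CUBIC))
cv2.imwrite('pics/t1.png',cv2.resize(a[1],(768,576)))
E
```

```text
time: 2.43
eef_pos: [0.4581, 0.3289, 0.2253]
tcp_rot: [-0.857, 2.333, 0.314]
force: [0.5, 0.4, 1.7]
grip_width: 0.0918
gripper_force: 0.0
t 2.4333 press [-0.202  -0.048   0.2253] q [-2.19 -0.23  1.48  2.39  1.17  0.19  0.55] F [0.5 0.4 1.7] z [ 0.476  0.414 -0.776] w 0.09183643180949824 gf 0.0
(-.172,-.109,.145) [ 0.415 -0.183 -0.536 -0.009  0.005 -0.004]
(-.110,-.109,.066) [ 0.732  0.082 -1.062 -0.009  0.005 -0.004]
```

View pics/s1.png

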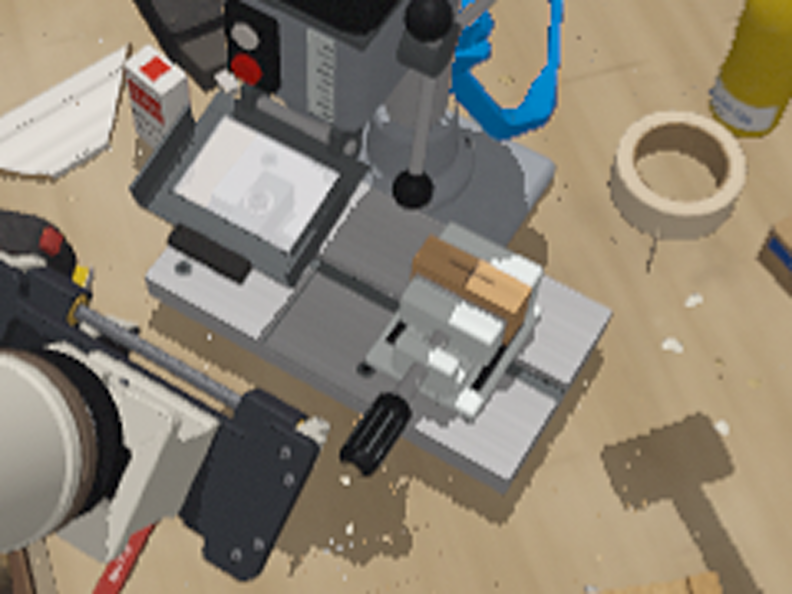

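View pics/t1.png

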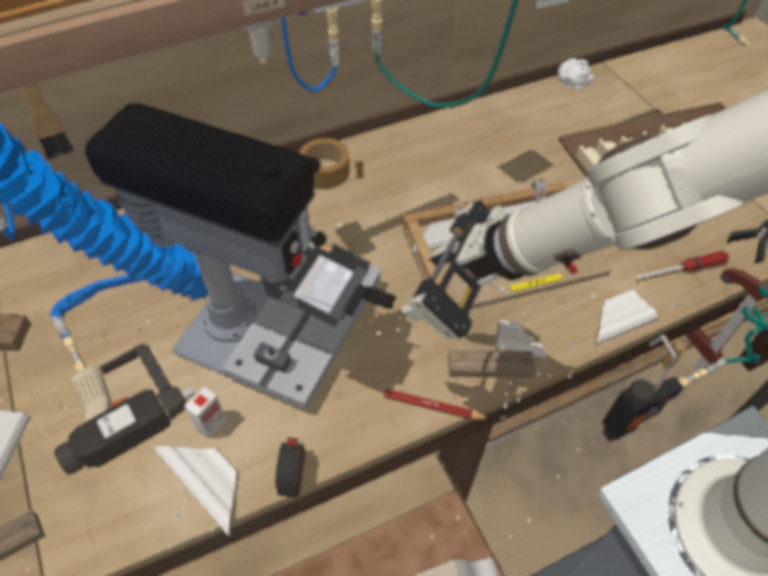

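Side crop: the gripper is at the left and clear, and the handle axis runs from about (398,400) to (358,465). Top view: the arm is clear of the press, the table's front-left corner is near (304,403), and the handle is near (378,297). The elbow swung out to near the q3 limit; moving outwards should relieve it.

```bash
python3 - <<'E'
from h import *
d=pickle.load(open('side1.pkl','rb'));t=pickle.load(open('top1.pkl','rb'));p=np.load('p.npy')
T=lambda P:(proj(t,W(p,P))*1.5+.25).round().tolist()
S=lambda P:((proj(d,W(p,P))-[165,90]+.35)*3.3).round().tolist()
print('top corner FL,BL',T([(-.085,.1,.045),(.065,.1,.045)]),'handle',T([(-.118,-.109,.081),(-.146,-.109,.081)]),'rubber',T([(-.138,.026,.236),(-.138,-.026,.236)]),'guardedge',T([(-.126,.052,.236),(-.126,-.052,.236)]))
print('side corners',S([(-.085,.1,.045),(-.085,-.19,.045),(.065,-.19,.045)]),'handle',S([(-.09,-.109,.081),(-.146,-.109,.081)]),'cross',S([(0,-.109,.113)]),'hinge',S([(-.036,.052,.236),(-.036,-.052,.236)]),S([(-.126,.052,.236),(-.126,-.052,.236)]))
E
python3 -m handwheel '[[[0.14,-0.06,-0.18,0,0,0,1],[0.28,-0.12,-0.36,0,0,0,1],[0.415,-0.183,-0.536,-0.009,0.005,-0.004,1],[0.415,-0.183,-0.536,-0.009,0.005,-0.004,1],[0.415,-0.183,-0.536,-0.009,0.005,-0.004,1],[0.415,-0.183,-0.536,-0.009,0.005,-0.004,1],[0.415,-0.183,-0.536,-0.009,0.005,-0.004,1],[0.415,-0.183,-0.536,-0.009,0.005,-0.004,1]]]'
python3 st.py 38 '(-.172,-.109,.145)' '(-.110,-.109,.066)'
```

```text
top corner FL,BL [[304.0, 402.0], [222.0, 366.0]] handle [[380.0, 296.0], [395.0, 302.0]] rubber [[353.0, 307.0], [369.0, 280.0]] guardedge [[336.0, 319.0], [369.0, 264.0]]
side corners [[145.0, 275.0], [508.0, 482.0], [614.0, 312.0]] handle [[399.0, 403.0], [352.0, 471.0]] cross [[474.0, 275.0]] hinge [[225.0, 84.0], [375.0, 162.0]] [[134.0, 191.0], [288.0, 276.0]]
time: 3.2
eef_pos: [0.4744, 0.2802, 0.2034]
tcp_rot: [-0.856, 2.352, 0.287]
force: [0.1, 0.1, -0.0]
grip_width: 0.0918
gripper_force: 0.0
t 3.2 press [-0.2208 -0.0958  0.2034] q [-2.17 -0.31  1.56  2.42  1.29  0.2   0.55] F [ 0.1  0.1 -0. ] z [ 0.474  0.391 -0.789] w 0.09183025550109886 gf 0.0
(-.172,-.109,.145) [ 0.306  0.141 -0.389  0.002  0.001  0.001]
(-.110,-.109,.066) [ 0.623  0.407 -0.916  0.002  0.001  0.001]
```

```bash
python3 st.py 22 '(-.16,-.109,.19)' '(-.17,-.109,.17)'
```

```text
t 3.2 press [-0.2208 -0.0958  0.2034] q [-2.17 -0.31  1.56  2.42  1.29  0.2   0.55] F [ 0.1  0.1 -0. ] z [ 0.474  0.391 -0.789] w 0.09183025550109886 gf 0.0
(-.16,-.109,.19) [ 0.367  0.193 -0.089 -0.083  0.103  0.   ]
(-.17,-.109,.17) [ 0.316  0.15  -0.223 -0.083  0.103  0.   ]
```

```bash
python3 -m handwheel '[[[0.13,0.05,-0.08,-0.04,0.05,0,1],[0.265,0.107,-0.156,-0.083,0.103,0,1],[0.265,0.107,-0.156,-0.083,0.103,0,1],[0.265,0.107,-0.156,-0.083,0.103,0,1],[0.265,0.107,-0.156,-0.083,0.103,0,1],[0.265,0.107,-0.156,-0.083,0.103,0,1]]]'
python3 st.py 32 '(-.172,-.109,.15)' '(-.112,-.109,.065)'
```

```text
time: 3.7
eef_pos: [0.4684, 0.2735, 0.2257]
tcp_rot: [-0.939, 2.588, 0.184]
force: [0.7, 0.1, -0.3]
grip_width: 0.0916
gripper_force: 0.0
t 3.7 press [-0.2297 -0.097   0.2257] q [-2.24 -0.31  1.56  2.21  0.52  0.58  1.26] F [ 0.7  0.1 -0.3] z [ 0.306  0.248 -0.919] w 0.09155665766382026 gf 0.0
(-.172,-.109,.15) [ 0.346  0.186 -0.505  0.049 -0.054  0.001]
(-.112,-.109,.065) [ 6.530e-01  4.430e-01 -1.071e+00  4.900e-02 -5.400e-02  1.000e-03]
```

```bash
python3 st.py 0 '(-.2,-.2,.3)' '(-.15,-.2,.3)' '(-.2,-.109,.3)'
```

```text
t 3.7 press [-0.2297 -0.097   0.2257] q [-2.24 -0.31  1.56  2.21  0.52  0.58  1.26] F [ 0.7  0.1 -0.3] z [ 0.306  0.248 -0.919] w 0.09155665766382026 gf 0.0
(-.2,-.2,.3) [ 0.593 -0.399  0.495 -0.122  0.15   0.001]
(-.15,-.2,.3) [ 0.849 -0.185  0.495 -0.122  0.15   0.001]
(-.2,-.109,.3) [ 0.203  0.066  0.495 -0.122  0.15   0.001]
```

```bash
python3 -m handwheel '[[[0.1,-0.1,0.2,-0.06,0.07,0,1],[0.3,-0.2,0.4,-0.122,0.15,0,1],[0.45,-0.3,0.495,-0.122,0.15,0,1],[0.593,-0.399,0.495,-0.122,0.15,0,1],[0.593,-0.399,0.495,-0.122,0.15,0,1],[0.593,-0.399,0.495,-0.122,0.15,0,1],[0.593,-0.399,0.495,-0.122,0.15,0,1],[0.593,-0.399,0.495,-0.122,0.15,0,1]]]'
python3 st.py 32 '(-.2,-.2,.3)' '(-.172,-.109,.15)' '(-.112,-.109,.065)'
```

```text
time: 4.37
eef_pos: [0.4616, 0.1768, 0.3352]
tcp_rot: [-1.06, 2.92, -0.004]
force: [0.4, -0.4, -1.1]
grip_width: 0.0917
gripper_force: 0.0
t 4.3667 press [-0.297  -0.1668  0.3352] q [-2.19 -0.31  1.56  1.86  0.33  1.27  1.55] F [ 0.4 -0.4 -1.1] z [ 0.034  0.01  -0.999] w 0.0916788017111501 gf 0.0
(-.2,-.2,.3) [ 0.638  0.246 -0.234  0.166 -0.188  0.002]
(-.172,-.109,.15) [ 0.391  0.831 -1.234  0.166 -0.188  0.002]
(-.112,-.109,.065) [ 0.698  1.088 -1.801  0.166 -0.188  0.002]
```

```bash
cat > kin.py <<'E'
from h import *
import itertools
D=[([-0.924,0.501,-0.427,1.55,0.221,1.138,-0.21],[.2432,.6020,.2257],[-.59907,-3.0835,.00298]),
([-0.92,0.01,-0.51,2.33,1.03,0.5,0.],[.2455,.4719,.2394],[-.865,2.349,.292]),
([-0.67,-0.06,-0.25,2.42,0.79,0.2,0.6],[.3723,.36,.228],[-.843,2.362,.275]),
([-2.19,-0.23,1.48,2.39,1.17,0.19,0.55],[.4581,.3289,.2253],[-.857,2.333,.314]),
([-2.17,-0.31,1.56,2.42,1.29,0.2,0.55],[.4744,.2802,.2034],[-.856,2.352,.287]),
([-2.24,-0.31,1.56,2.21,0.52,0.58,1.26],[.4684,.2735,.2257],[-.939,2.588,.184]),
([-2.19,-0.31,1.56,1.86,0.33,1.27,1.55],[.4616,.1768,.3352],[-1.06,2.92,-.004])]
def frames(q,s,x):
    R=Ro.from_euler('z',x[0]);F=[]
    for i in range(7):
        o=x[1+i//2] if i%2 else 0
        R=R*Ro.from_euler('y' if i%2 else 'z',s[i]*q[i]+o);F.append(R.as_matrix())
    return F
def rerr(x,s): return np.r_[np.ravel([(Ro.from_matrix(frames(q,s,x)[-1])*Ro.from_rotvec(x[4:7])*Ro.from_rotvec(r).inv()).as_rotvec() for q,_,r in D]),1e-3*x[1:4]]
E
python3 - <<'E'
from kin import *
out=[]
for s in itertools.product((1,-1),repeat=7):
    if s[1]<0: continue
    for a in(0,1.6,3.1,-1.6):
        for T in ([0,0,0],[3.1,0,0]):
            r=least_squares(rerr,[a,0,0,0]+T,args=(s,),max_nfev=25);out.append((r.cost,s,r.x.round(3)))
out.sort(key=lambda o:o[0])
for o in out[:8]:print(o)
E
```

```text
(np.float64(7.481630075390944e-05), (-1, 1, -1, 1, -1, 1, -1), array([ 6.000e-03,  2.000e-03, -2.000e-03, -1.000e-03,  5.000e-03,
        5.000e-03,  1.579e+00]))
(np.float64(7.481630075391069e-05), (-1, 1, -1, 1, -1, 1, -1), array([ 6.000e-03,  2.000e-03, -2.000e-03, -1.000e-03, -1.300e-02,
       -1.500e-02, -4.705e+00]))
(np.float64(7.481630075391094e-05), (-1, 1, -1, 1, -1, 1, -1), array([ 6.289e+00,  2.000e-03, -2.000e-03, -1.000e-03,  5.000e-03,
        5.000e-03,  1.579e+00]))
(np.float64(7.481630075391134e-05), (-1, 1, -1, 1, -1, 1, -1), array([ 6.000e-03,  2.000e-03, -2.000e-03, -1.000e-03,  5.000e-03,
        5.000e-03,  1.579e+00]))
(np.float64(7.481630075391339e-05), (-1, 1, -1, 1, -1, 1, -1), array([ 6.000e-03,  2.000e-03, -2.000e-03, -1.000e-03,  5.000e-03,
        5.000e-03,  1.579e+00]))
(np.float64(7.481630075394907e-05), (-1, 1, -1, 1, -1, 1, -1), array([ 6.000e-03,  2.000e-03, -2.000e-03, -1.000e-03,  5.000e-03,
        5.000e-03,  1.579e+00]))
(np.float64(7.974483118386585e-05), (-1, 1, 1, 1, 1, 1, 1), array([ 6.000e-03, -3.140e+00, -2.000e-03, -1.000e-03,  2.233e+00,
        2.216e+00, -6.000e-03]))
(np.float64(7.974483118386864e-05), (-1, 1, 1, 1, 1, 1, 1), array([ 6.000e-03, -3.140e+00, -2.000e-03, -1.000e-03,  2.233e+00,
        2.216e+00, -6.000e-03]))
```

```bash
cat >> kin.py <<'E'
S=(-1,1,-1,1,-1,1,-1);X0=[0,0,0,0]
LO=np.array([-2.88,-.31,-1.54,.2,-1.41,.19,-2.57]);HI=np.array([2.88,2.03,1.56,2.42,4.55,2.02,2.57])
def cols(q):
    F=frames(q,S,X0);z=lambda i:F[i][:,2];x=lambda i:F[i][:,0]
    return np.c_[[0,0,1.],x(0),z(2),x(2),z(4),x(4),z(6),x(5)]
A=np.vstack([cols(q) for q,_,_ in D]);b=np.ravel([e for _,e,_ in D])
L=np.linalg.lstsq(A,b,rcond=1e-6)[0]
def fk(q): return cols(q)@L, frames(q,S,X0)[-1]@Ro.from_euler('z',np.pi/2).as_matrix()
def ik(pos,R,q0,w=.05):
    f=lambda q:np.r_[(fk(q)[0]-pos)*50,Ro.from_matrix(fk(q)[1]@R.T).as_rotvec()*10]
    r=least_squares(lambda q:np.r_[f(q),w*(q-np.array(q0))],np.clip(q0,LO+.03,HI-.03),bounds=(LO+.02,HI-.02));return r.x,np.abs(f(r.x)).max()
E
python3 - <<'E'
from kin import *
print(L.round(4),np.abs(A@L-b).max())
p=np.load('p.npy')
for sg in(1,-1):
  for th in(20,26,32,38):
    for P in[(-.22,-.109,.2),(-.172,-.109,.145),(-.112,-.109,.065),(-.112,0,.065)]:
        best=min((ik(W(p,[P])[0],Rt(np.radians(th),p[2],sg),[-.6+dq,.3,q3,1.9,q5,.6,-sg*1.5]) for dq in(-.5,0,.5) for q3 in(-.7,0,.7) for q5 in(0,3.)),key=lambda r:r[1]*100+0*np.sum(r[0]**2))
        print(sg,th,P,best[0].round(2),round(best[1],4))
E
```

```text
[ 0.4037 -0.0113  0.525  -0.0397  0.5137  0.0274  0.4089 -0.012 ] 0.02338519838219319
1 20 (-0.22, -0.109, 0.2) [ 0.78  0.56 -1.52  2.14  0.84  0.76  1.07] 0.001
1 20 (-0.172, -0.109, 0.145) [ 0.47  0.59 -1.19  2.08  0.92  0.64  1.  ] 0.001
1 20 (-0.112, -0.109, 0.065) [ 0.17  0.72 -0.88  1.98  1.07  0.52  0.87] 0.0009
1 20 (-0.112, 0, 0.065) [-0.08  0.67 -0.81  2.    1.11  0.52  0.62] 0.0008
1 26 (-0.22, -0.109, 0.2) [ 0.87  0.46 -1.52  2.23  0.82  0.55  1.09] 0.0012
1 26 (-0.172, -0.109, 0.145) [ 0.49  0.53 -1.15  2.17  1.03  0.46  0.9 ] 0.0011
1 26 (-0.112, -0.109, 0.065) [ 0.09  0.64 -0.73  2.07  1.27  0.31  0.65] 0.0012
1 26 (-0.112, 0, 0.065) [-0.22  0.59 -0.62  2.1   1.37  0.33  0.31] 0.0006
1 32 (-0.22, -0.109, 0.2) [ 0.94  0.4  -1.52  2.31  0.88  0.35  1.04] 0.0016
1 32 (-0.172, -0.109, 0.145) [ 0.38  0.42 -0.95  2.25  1.23  0.21  0.67] 0.0019
1 32 (-0.112, -0.109, 0.065) [ 0.1   0.64 -0.7   2.17  2.01  0.25 -0.07] 0.001
1 32 (-0.112, 0, 0.065) [-0.15  0.62 -0.69  2.2   1.98  0.37 -0.26] 0.0009
1 38 (-0.22, -0.109, 0.2) [ 0.99  0.38 -1.52  2.4   1.29  0.21  0.65] 0.0443
1 38
[... 789 characters left out ...]
 (-0.112, 0, 0.065) [-1.17  0.58  0.58  2.09 -1.34  0.29 -0.35] 0.0008
-1 32 (-0.22, -0.109, 0.2) [-1.21  0.12  0.87  2.3  -0.89  0.34 -0.46] 0.0014
-1 32 (-0.172, -0.109, 0.145) [-0.8   0.3   0.45  2.25 -1.36  0.29 -0.01] 0.0006
-1 32 (-0.112, -0.109, 0.065) [-0.52  0.53  0.1   2.17  4.17  0.21  0.75] 0.0047
-1 32 (-0.112, 0, 0.065) [-0.41  0.55 -0.38  2.2   2.22  0.23  2.55] 0.0009
-1 38 (-0.22, -0.109, 0.2) [ 0.11  0.09 -0.42  2.39 -1.37  0.21  0.13] 0.001
-1 38 (-0.172, -0.109, 0.145) [-0.69  0.3   0.35  2.35  4.26  0.32  0.68] 0.003
-1 38 (-0.112, -0.109, 0.065) [-0.14  0.58 -0.34  2.26  3.19  0.31  1.85] 0.0001
-1 38 (-0.112, 0, 0.065) [-0.69  0.54 -0.02  2.29  3.09  0.35  1.62] 0.0001
```

```bash
cat > sim.py <<'E'
from kin import *
from rig import sense
def jac(q):
    J=np.zeros((6,7));p0,R0=fk(q)
    for i in range(7):
        d=np.zeros(7);d[i]=1e-5;p1,R1=fk(q+d);J[:3,i]=(p1-p0)/1e-5;J[3:,i]=Ro.from_matrix(R1@R0.T).as_rotvec()/1e-5
    return J
def go(q,P,R,n,lam=.05):
    for _ in range(n*4):
        p0,R0=fk(q);e=np.r_[P-p0,Ro.from_matrix(R@R0.T).as_rotvec()]
        e[:3]*=min(1,.0104/max(np.linalg.norm(e[:3]),1e-9));e[3:]*=min(1,.031/max(np.linalg.norm(e[3:]),1e-9))
        for k in range(2):
            J=jac(q);fr=np.ones(7,bool)
            for _ in range(4):
                Jf=J[:,fr];dq=np.zeros(7);dq[fr]=Jf.T@np.linalg.solve(Jf@Jf.T+lam**2*np.eye(6),e)
                bad=fr&(((q+dq)>HI)|((q+dq)<LO))
                if not bad.any():break
                fr&=~bad
            q=np.clip(q+np.clip(dq,-.05,.05),LO,HI);break
    p0,_=fk(q);return q,np.linalg.norm(P-p0)
E
python3 - <<'E'
from sim import *
p=np.load('p.npy');q0=np.array(sense()['joint_positions'])
def run(name,seq):
    q=q0.copy();print(name)
    for P,th,sg,extra,n in seq:
        R=Ro.from_euler('z',np.radians(extra)).as_matrix()@Rt(np.radians(th),p[2],sg)
        q,e=go(q,W(p,[P])[0],R,n);print(P,th,sg,extra,q.round(2),round(e,3))
end=[((-.21,-.109,.2),22,1,0,12),((-.172,-.109,.145),24,1,0,12),((-.122,-.109,.065),27,1,0,12),((-.122,0,.065),27,1,0,12)]
run('left',[((-.26,.2,.3),0,1,0,16),((-.2,.3,.3),0,1,-60,16),((-.26,.2,.3),10,1,0,16),((-.24,.0,.25),15,1,0,16)]+end)
run('leftfar',[((-.25,.3,.35),0,1,0,20),((-.1,.4,.35),0,1,0,20),((-.25,.2,.3),10,1,0,20),((-.23,.0,.25),20,1,0,16)]+end)
run('flip',[((-.26,-.1,.3),0,1,-90,16),((-.24,-.1,.3),0,1,-180,16)]+[(a,b,-1,d,e) for a,b,c,d,e in end])
run('flip2',[((-.26,-.1,.3),0,1,90,16),((-.24,-.1,.3),0,1,180,16)]+[(a,b,-1,d,e) for a,b,c,d,e in end])
E
```

```text
left
(-0.26, 0.2, 0.3) 0 1 0 [-2.82 -0.31  1.56  1.88  0.32  1.28  0.91] 0.089
(-0.2, 0.3, 0.3) 0 1 -60 [-2.84 -0.13  1.56  1.83  0.13  1.31 -0.09] 0.186
(-0.26, 0.2, 0.3) 10 1 0 [-2.84 -0.16  1.56  1.94  0.29  1.07  0.88] 0.035
(-0.24, 0.0, 0.25) 15 1 0 [-2.51 -0.31  1.56  2.08  0.49  0.85  1.08] 0.0
(-0.21, -0.109, 0.2) 22 1 0 [-2.21 -0.31  1.54  2.19  0.49  0.62  1.31] 0.041
(-0.172, -0.109, 0.145) 24 1 0 [-2.22 -0.31  1.54  2.24  0.55  0.54  1.23] 0.099
(-0.122, -0.109, 0.065) 27 1 0 [-2.23 -0.31  1.54  2.31  0.68  0.44  1.08] 0.184
(-0.122, 0, 0.065) 27 1 0 [-2.47 -0.31  1.54  2.33  0.89  0.5   0.68] 0.174
leftfar
(-0.25, 0.3, 0.35) 0 1 0 [-2.84 -0.04  1.56  1.78  0.04  1.35  0.98] 0.132
(-0.1, 0.4, 0.35) 0 1 0 [-2.84 -0.02  1.56  1.73  0.02  1.41  0.99] 0.308
(-0.25, 0.2, 0.3) 10 1 0 [-2.81 -0.15  1.55  1.93  0.27  1.07  0.91] 0.045
(-0.23, 0.0, 0.25) 20 1 0 [-2.41 -0.31  1.46  2.14  0.56  0.76  1.01] 0.0
(-0.21, -0.109, 0.2) 22 1 0 [-2.2  -0.31  1.53  2.19  0.49  0.62  1.31] 0.042
(-0.172, -0.109, 0.145) 24 1 0 [-2.21 -0.31  1.53  2.24  0.55  0.54  1.23] 0.101
(-0.122, -0.109,
[... 399 characters left out ...]
145) 24 -1 0 [-2.23 -0.31  1.55  2.24  0.56  0.54 -1.92] 0.098
(-0.122, -0.109, 0.065) 27 -1 0 [-2.25 -0.31  1.55  2.31  0.69  0.44 -2.07] 0.182
(-0.122, 0, 0.065) 27 -1 0 [-2.48 -0.31  1.55  2.32  0.9   0.5  -2.46] 0.173
flip2
(-0.26, -0.1, 0.3) 0 1 90 [-2.69 -0.31  1.52  1.97  0.34  1.2   2.54] 0.203
(-0.24, -0.1, 0.3) 0 1 180 [-2.87 -0.31  0.3   2.41  0.25  1.09  2.54] 0.618
(-0.21, -0.109, 0.2) 22 -1 0 [-2.86 -0.31  0.23  2.42  0.46  1.21  2.56] 0.566
(-0.172, -0.109, 0.145) 24 -1 0 [-2.87 -0.3   0.28  2.42  0.51  1.21  2.56] 0.587
(-0.122, -0.109, 0.065) 27 -1 0 [-2.87 -0.3   0.31  2.42  0.57  1.24  2.56] 0.624
(-0.122, 0, 0.065) 27 -1 0 [-2.87 -0.3   0.31  2.42  0.57  1.24  2.56] 0.572
```

```bash
cat > plan.py <<'E'
from search import *
q=q0
for P,th,ex,n in [((-.39,-.04,.33),-18,60,18),((-.26,-.03,.27),12,0,16),((-.22,-.109,.2),22,0,8),((-.18,-.109,.145),26,0,8),((-.122,-.109,.065),26,0,8),((-.122,0,.065),26,0,8),((-.18,0,.145),26,0,8),((-.24,0,.24),26,0,8),((-.20,0,.29),30,0,8),((-.115,0,.26),30,0,8),((-.1,0,.19),40,0,8),((-.05,0,.155),45,0,8)]:
    R=Ro.from_euler('z',np.radians(ex)).as_matrix()@Rt(np.radians(th),p[2],-1)
    q,e=go(q,W(p,[P])[0],R,n);print(P,th,ex,q.round(2),round(e,3))
E
python3 plan.py; sed -i 's/def row/def _row/' h.py; cat >> h.py <<'E'
def row(s,tcp,R): return _row(s,tcp,R@np.diag([-1,-1,1.]))
E
sed -i 's/^P=np.array/P=np.array/; s/Rt(th,p\[2\])/Ro.from_euler("z",EX).as_matrix()@Rt(th,p[2])/; s/^th=/EX=0 if "ex" not in sys.argv else np.radians(float(sys.argv.pop()));sys.argv=[a for a in sys.argv if a!="ex"]\nth=/' st.py
python3 st.py -18 '(-.39,-.04,.33)' ex 60
```

```text
(-0.39, -0.04, 0.33) -18 60 [-1.54  0.02  0.66  1.92  0.22  1.42 -0.77] 0.0
(-0.26, -0.03, 0.27) 12 0 [-1.47  0.04  0.83  2.03 -0.05  0.88 -1.49] 0.0
(-0.22, -0.109, 0.2) 22 0 [-1.21  0.18  0.84  2.15 -0.48  0.54 -0.9 ] 0.0
(-0.18, -0.109, 0.145) 26 0 [-0.93  0.32  0.57  2.17 -0.88  0.38 -0.52] 0.0
(-0.122, -0.109, 0.065) 26 0 [-0.71  0.53  0.3   2.09 -1.23  0.26 -0.19] 0.0
(-0.122, 0, 0.065) 26 0 [-1.01  0.53  0.39  2.11 -1.22  0.2  -0.43] 0.0
(-0.18, 0, 0.145) 26 0 [-1.39  0.34  0.78  2.2  -0.82  0.33 -0.83] 0.0
(-0.24, 0, 0.24) 26 0 [-1.95 -0.11  1.14  2.24  0.29  0.51 -1.89] 0.0
(-0.2, 0, 0.29) 30 0 [-1.9  -0.15  1.06  2.18  0.36  0.54 -1.95] 0.0
(-0.115, 0, 0.26) 30 0 [-1.65  0.27  1.07  2.05 -0.55  0.49 -1.11] 0.0
(-0.1, 0, 0.19) 40 0 [-1.36  0.28  0.75  2.19 -1.34  0.19 -0.3 ] 0.035
(-0.05, 0, 0.155) 45 0 [-1.39  0.28  0.78  2.11 -1.34  0.19 -0.32] 0.126
t 4.3667 press [-0.297  -0.1668  0.3352] q [-2.19 -0.31  1.56  1.86  0.33  1.27  1.55] F [ 0.4 -0.4 -1.1] z [ 0.034  0.01  -0.999] w 0.0916788017111501 gf 0.0
(-.39,-.04,.33) [-1.018  0.25  -0.034 -0.048 -0.155 -0.991]
```

```bash
python3 -m handwheel '[[[-0.3,0.1,0,-0.05,-0.155,-0.97,1],[-0.6,0.2,0,-0.05,-0.155,-0.97,1],[-0.8,0.25,0,-0.05,-0.155,-0.97,1],[-1,0.25,0,-0.05,-0.155,-0.97,1],[-1,0.25,-0.03,-0.05,-0.155,-0.97,1],[-1,0.25,-0.03,-0.05,-0.155,-0.97,1],[-1,0.25,-0.03,-0.05,-0.155,-0.97,1],[-1,0.25,-0.03,-0.05,-0.155,-0.97,1],[-1,0.25,-0.03,-0.05,-0.155,-0.97,1],[-1,0.25,-0.03,-0.05,-0.155,-0.97,1],[-1,0.25,-0.03,-0.05,-0.155,-0.97,1],[-1,0.25,-0.03,-0.05,-0.155,-0.97,1]]]'
python3 st.py -18 '(-.39,-.04,.33)' ex 60; python3 plan.py; python3 st.py 12 '(-.26,-.03,.27)'
```

```text
time: 5.37
eef_pos: [0.3114, 0.2144, 0.3305]
tcp_rot: [0.874, 2.813, -0.214]
force: [-0.0, 0.3, -0.7]
grip_width: 0.0916
gripper_force: 0.0
t 5.3667 press [-0.388  -0.0415  0.3305] q [-1.49 -0.15  0.53  2.05  0.31  1.31 -0.09] F [-0.   0.3 -0.7] z [ 0.136 -0.192 -0.972] w 0.09156150887225731 gf 0.0
(-.39,-.04,.33) [-0.016 -0.001 -0.003 -0.016 -0.057 -0.373]
(-0.39, -0.04, 0.33) -18 60 [-1.43  0.02  0.54  1.91  0.23  1.42 -0.77] 0.0
(-0.26, -0.03, 0.27) 12 0 [-1.34  0.03  0.7   2.03 -0.04  0.88 -1.49] 0.0
(-0.22, -0.109, 0.2) 22 0 [-1.13  0.17  0.75  2.15 -0.44  0.54 -0.94] 0.0
(-0.18, -0.109, 0.145) 26 0 [-0.87  0.31  0.49  2.17 -0.83  0.36 -0.56] 0.0
(-0.122, -0.109, 0.065) 26 0 [-0.63  0.53  0.21  2.08 -1.15  0.23 -0.25] 0.0
(-0.122, 0, 0.065) 26 0 [-1.01  0.53  0.39  2.11 -1.21  0.2  -0.43] 0.0
(-0.18, 0, 0.145) 26 0 [-1.39  0.34  0.78  2.2  -0.82  0.33 -0.83] 0.0
(-0.24, 0, 0.24) 26 0 [-1.95 -0.11  1.14  2.24  0.29  0.51 -1.89] 0.0
(-0.2, 0, 0.29) 30 0 [-1.9  -0.15  1.06  2.18  0.36  0.54 -1.95] 0.0
(-0.115, 0, 0.26) 30 0 [-1.65  0.27  1.07  2.05 -0.55  0.49 -1.11] 0.0
(-0.1, 0, 0.19) 40 0 [-1.36  0.28  0.75  2.19 -1.34  0.19 -0.3 ] 0.035
(-0.05, 0, 0.155) 45 0 [-1.39  0.28  0.78  2.11 -1.34  0.19 -0.32] 0.126
t 5.3667 press [-0.388  -0.0415  0.3305] q [-1.49 -0.15  0.53  2.05  0.31  1.31 -0.09] F [-0.   0.3 -0.7] z [ 0.136 -0.192 -0.972] w 0.09156150887225731 gf 0.0
(-.26,-.03,.27) [ 0.605  0.607 -0.403  0.24  -0.034 -0.867]
```

```bash
python3 -m handwheel '[[[0,0,0,0.24,-0.034,-0.867,1],[0,0,0,0.24,-0.034,-0.867,1],[0,0,0,0.24,-0.034,-0.867,1],[0,0,0,0.24,-0.034,-0.867,1],[0.1,0.1,-0.1,0.24,-0.034,-0.867,1],[0.2,0.2,-0.2,0.24,-0.034,-0.867,1],[0.3,0.3,-0.3,0.24,-0.034,-0.867,1],[0.4,0.4,-0.4,0.24,-0.034,-0.867,1],[0.5,0.5,-0.4,0.24,-0.034,-0.867,1],[0.605,0.607,-0.4,0.24,-0.034,-0.867,1],[0.605,0.607,-0.4,0.24,-0.034,-0.867,1],[0.605,0.607,-0.4,0.24,-0.034,-0.867,1]]]'
python3 st.py 22 '(-.22,-.109,.2)' ; python3 - <<'E'
from search import *
q=q0
for P,th in [((-.22,-.109,.2),22),((-.18,-.109,.145),26),((-.126,-.109,.065),26),((-.126,0,.065),26)]:
    q,e=go(q,W(p,[P])[0],Rt(np.radians(th),p[2],-1),8);print(P,th,q.round(2),round(e,3))
E
```

```text
time: 6.37
eef_pos: [0.403, 0.3057, 0.2699]
tcp_rot: [-2.683, -1.598, -0.208]
force: [-0.2, -0.7, -0.3]
grip_width: 0.0916
gripper_force: 0.0
t 6.3667 press [-0.2591 -0.0303  0.2699] q [-1.35  0.08  0.68  2.   -0.06  0.95 -1.14] F [-0.2 -0.7 -0.3] z [ 0.108  0.078 -0.991] w 0.09163867891526174 gf 0.0
(-.22,-.109,.2) [ 0.537 -0.234 -0.466  0.115 -0.059 -0.173]
(-0.22, -0.109, 0.2) 22 [-1.13  0.17  0.74  2.15 -0.44  0.54 -0.94] 0.0
(-0.18, -0.109, 0.145) 26 [-0.86  0.31  0.49  2.17 -0.83  0.36 -0.56] 0.0
(-0.126, -0.109, 0.065) 26 [-0.62  0.52  0.21  2.09 -1.16  0.22 -0.24] 0.0
(-0.126, 0, 0.065) 26 [-1.02  0.53  0.4   2.12 -1.25  0.2  -0.4 ] 0.0
```

```bash
python3 -m handwheel '[[[0.13,-0.06,-0.12,0.115,-0.059,-0.173,1],[0.27,-0.12,-0.23,0.115,-0.059,-0.173,1],[0.4,-0.18,-0.35,0.115,-0.059,-0.173,1],[0.537,-0.234,-0.466,0.115,-0.059,-0.173,1],[0.537,-0.234,-0.466,0.115,-0.059,-0.173,1],[0.537,-0.234,-0.466,0.115,-0.059,-0.173,1],[0.537,-0.234,-0.466,0.115,-0.059,-0.173,1]]]'
python3 st.py 26 '(-.175,-.109,.145)' '(-.122,-.109,.064)'
```

```text
time: 6.95
eef_pos: [0.4825, 0.2708, 0.2014]
tcp_rot: [-2.779, -1.025, -0.54]
force: [-0.4, 0.4, 0.5]
grip_width: 0.0918
gripper_force: 0.0
t 6.95 press [-0.2206 -0.1081  0.2014] q [-1.18  0.15  0.73  2.18 -0.39  0.5  -1.03] F [-0.4  0.4  0.5] z [ 0.286  0.242 -0.927] w 0.09178000360629893 gf 0.0
(-.175,-.109,.145) [ 0.237  0.191 -0.376  0.022 -0.025 -0.004]
(-.122,-.109,.064) [ 0.507  0.418 -0.916  0.022 -0.025 -0.004]
```

```bash
python3 -m handwheel '[[[0.06,0.05,-0.1,0.022,-0.025,0,1],[0.12,0.1,-0.19,0.022,-0.025,0,1],[0.18,0.14,-0.29,0.022,-0.025,0,1],[0.237,0.191,-0.376,0.022,-0.025,0,1],[0.29,0.23,-0.48,0.022,-0.025,0,1],[0.35,0.28,-0.59,0.022,-0.025,0,1],[0.4,0.33,-0.7,0.022,-0.025,0,1],[0.45,0.375,-0.81,0.022,-0.025,0,1],[0.507,0.418,-0.916,0.022,-0.025,0,1],[0.507,0.418,-0.916,0.022,-0.025,0,1],[0.507,0.418,-0.916,0.022,-0.025,0,1]]]'
python3 st.py 26 '(-.122,-.109,.064)'
python3 - <<'E'
from rig import *
import cv2,pickle
d=snapshot('side');pickle.dump(d,open('side2.pkl','wb'))
cv2.imwrite('pics/s2.png',cv2.resize(d['color'][110:250,195:365],None,fx=4.2,fy=4.2,interpolation=cv2.INTER_CUBIC))
E
```

```text
time: 7.87
eef_pos: [0.5586, 0.335, 0.0643]
tcp_rot: [-2.736, -1.01, -0.632]
force: [-0.1, -0.8, 0.3]
grip_width: 0.0915
gripper_force: 0.0
t 7.8667 press [-0.1211 -0.1079  0.0643] q [-0.75  0.52  0.26  2.08 -1.1   0.22 -0.38] F [-0.1 -0.8  0.3] z [ 0.333  0.286 -0.898] w 0.09153792422560356 gf 0.0
(-.122,-.109,.064) [ 0.    -0.01  -0.002 -0.001 -0.    -0.005]
```

View pics/s2.png

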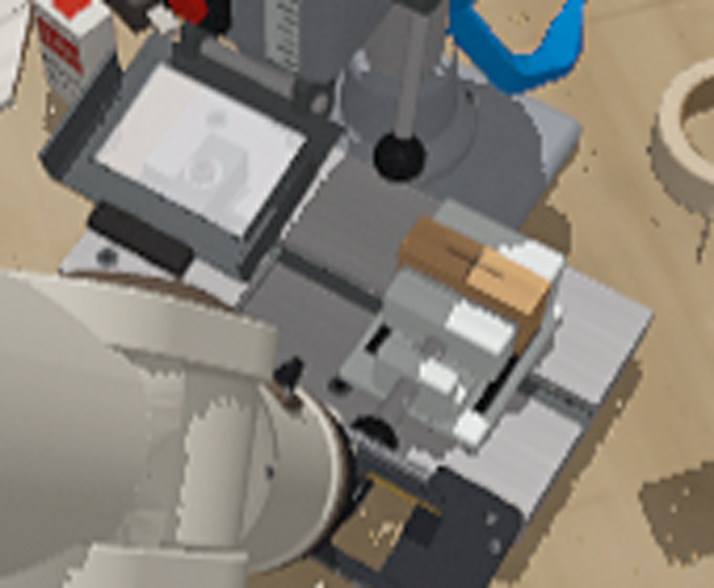

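The gripper straddles the handle, whose tip shows at (375,430), and the vice hasn't moved. Closing now.

```bash
python3 -m handwheel '[[[0,0,0,0,0,0,0.5],[0,0,0,0,0,0,0.3],[0,0,0,0,0,0,0.2],[0,0,0,0,0,0,0.2],[0,0,0,0,0,0,0.2],[0,0,0,0,0,0,0.2],[0,0,0,0,0,0,0.2],[0,0,0,0,0,0,0.2]]]' 20
python3 st.py 26 '(-.122,-.09,.064)' '(-.122,-.01,.064)' '(-.122,.0,.064)'
```

```text
time: 8.58
eef_pos: [0.5593, 0.3333, 0.0644]
tcp_rot: [-2.738, -1.006, -0.634]
force: [-0.5, -0.5, -0.2]
grip_width: 0.0431
gripper_force: 0.0
t 8.5833 press [-0.1217 -0.1096  0.0644] q [-0.75  0.51  0.26  2.09 -1.1   0.22 -0.37] F [-0.5 -0.5 -0.2] z [ 0.335  0.285 -0.898] w 0.04313349925942577 gf 0.0
(-.122,-.09,.064) [-0.085  0.099 -0.003 -0.001  0.    -0.003]
(-.122,-.01,.064) [-0.428  0.507 -0.003 -0.001  0.    -0.003]
(-.122,.0,.064) [-0.471  0.559 -0.003 -0.001  0.    -0.003]
```

```bash
python3 -m handwheel '[[[0,0,0,0,0,0,0.1],[0,0,0,0,0,0,0.1],[0,0,0,0,0,0,0.1],[0,0,0,0,0,0,0.1],[0,0,0,0,0,0,0.1],[0,0,0,0,0,0,0.1],[0,0,0,0,0,0,0.1]]]' 20
python3 st.py 26 '(-.122,-.02,.064)' '(-.122,.0,.064)'
```

```text
time: 9.17
eef_pos: [0.559, 0.3334, 0.0643]
tcp_rot: [-2.738, -1.007, -0.633]
force: [-0.9, 0.8, -0.4]
grip_width: 0.0251
gripper_force: 20.0
t 9.1667 press [-0.1218 -0.1093  0.0643] q [-0.75  0.51  0.26  2.09 -1.1   0.22 -0.37] F [-0.9  0.8 -0.4] z [ 0.334  0.285 -0.898] w 0.025055836498630454 gf 20.000422212760895
(-.122,-.02,.064) [-0.384  0.455 -0.002 -0.001  0.    -0.003]
(-.122,.0,.064) [-0.469  0.558 -0.002 -0.001  0.    -0.003]
```

```bash
python3 -m handwheel '[[[-0.015,0.018,0,0,0,0,0.1],[-0.05,0.06,0,0,0,0,0.1],[-0.09,0.107,0,0,0,0,0.1],[-0.13,0.155,0,0,0,0,0.1],[-0.17,0.203,0,0,0,0,0.1],[-0.21,0.25,0,0,0,0,0.1],[-0.25,0.298,0,0,0,0,0.1],[-0.29,0.346,0,0,0,0,0.1],[-0.33,0.393,0,0,0,0,0.1],[-0.36,0.429,0,0,0,0,0.1],[-0.375,0.447,0,0,0,0,0.1],[-0.375,0.447,0,0,0,0,0.1]]]'
python3 st.py 26 '(-.122,-.01,.064)' '(-.122,.0,.064)'
```

```text
time: 10.17
eef_pos: [0.5029, 0.4005, 0.0643]
tcp_rot: [-2.739, -1.007, -0.634]
force: [1.4, -1.3, -2.2]
grip_width: 0.0251
gripper_force: 20.0
t 10.1667 press [-0.1217 -0.0218  0.0643] q [-1.07  0.52  0.42  2.12 -1.19  0.2  -0.47] F [ 1.4 -1.3 -2.2] z [ 0.335  0.284 -0.898] w 0.025148427210915383 gf 20.01116851111874
(-.122,-.01,.064) [-0.052  0.059 -0.002 -0.     0.001 -0.003]
(-.122,.0,.064) [-0.095  0.11  -0.002 -0.     0.001 -0.003]
```

Smooth so far. I'll creep the rest of the way and watch the force.

```bash
python3 -m handwheel '[[[-0.008,0.01,0,0,0,0,0.1],[-0.017,0.02,0,0,0,0,0.1],[-0.026,0.031,0,0,0,0,0.1],[-0.034,0.041,0,0,0,0,0.1],[-0.042,0.05,0,0,0,0,0.1],[-0.05,0.059,0,0,0,0,0.1],[-0.056,0.067,0,0,0,0,0.1],[-0.062,0.074,0,0,0,0,0.1],[-0.067,0.08,0,0,0,0,0.1],[-0.071,0.085,0,0,0,0,0.1],[-0.071,0.085,0,0,0,0,0.1]]]'
python3 st.py 26 '(-.122,.0,.064)'
```

```text
time: 11.08
eef_pos: [0.492, 0.4134, 0.0643]
tcp_rot: [-2.738, -1.007, -0.633]
force: [2.0, -1.4, -3.0]
grip_width: 0.0252
gripper_force: 20.0
t 11.0833 press [-0.1217 -0.005   0.0643] q [-1.12  0.53  0.45  2.12 -1.2   0.2  -0.5 ] F [ 2.  -1.4 -3. ] z [ 0.334  0.285 -0.898] w 0.025244878650070746 gf 20.03640514332801
(-.122,.0,.064) [-0.023  0.024 -0.002 -0.001  0.    -0.004]
```

```bash
for k in 1; do python3 -m handwheel '[[[-0.002,0.0025,0,0,0,0,0.1],[-0.004,0.005,0,0,0,0,0.1],[-0.006,0.0075,0,0,0,0,0.1],[-0.0085,0.01,0,0,0,0,0.1],[-0.0105,0.0125,0,0,0,0,0.1],[-0.013,0.015,0,0,0,0,0.1],[-0.013,0.015,0,0,0,0,0.1]]]'; done
python3 st.py 26
```

```text
time: 11.67
eef_pos: [0.4903, 0.4155, 0.0644]
tcp_rot: [-2.738, -1.007, -0.634]
force: [2.6, -1.8, -2.4]
grip_width: 0.0252
gripper_force: 20.0
t 11.6667 press [-0.1217 -0.0022  0.0644] q [-1.13  0.53  0.45  2.12 -1.2   0.2  -0.51] F [ 2.6 -1.8 -2.4] z [ 0.334  0.285 -0.898] w 0.025157592700189413 gf 20.042334157624282
```

```bash
python3 -m handwheel '[[[-0.002,0.0025,0,0,0,0,0.1],[-0.004,0.005,0,0,0,0,0.1],[-0.006,0.0075,0,0,0,0,0.1],[-0.0085,0.01,0,0,0,0,0.1],[-0.0085,0.01,0,0,0,0,0.1]]]'
python3 st.py 26
```

```text
time: 12.08
eef_pos: [0.489, 0.417, 0.0644]
tcp_rot: [-2.738, -1.007, -0.634]
force: [2.7, -1.7, -1.8]
grip_width: 0.0247
gripper_force: 20.0
t 12.0833 press [-0.1217 -0.0003  0.0644] q [-1.14  0.53  0.46  2.12 -1.2   0.2  -0.51] F [ 2.7 -1.7 -1.8] z [ 0.334  0.285 -0.898] w 0.024726785654067017 gf 20.04209763079416
```

```bash
python3 -m handwheel '[[[-0.002,0.0025,0,0,0,0,0.1],[-0.004,0.005,0,0,0,0,0.1],[-0.004,0.005,0,0,0,0,0.1]]]'|grep force; python3 st.py 26|cut -c1-60
```

```text
force: [2.0, -1.1, -2.3]
gripper_force: 20.0
t 12.3333 press [-0.1217  0.0006  0.0643] q [-1.14  0.53  0.
```

```bash
python3 -m handwheel '[[[-0.002,0.0025,0,0,0,0,0.1],[-0.004,0.005,0,0,0,0,0.1],[-0.004,0.005,0,0,0,0,0.1]]]'|grep force; python3 st.py 26|cut -c1-60
```

```text
force: [1.4, -2.4, -1.5]
gripper_force: 20.0
t 12.5833 press [-0.1217  0.0016  0.0644] q [-1.15  0.53  0.
```

```bash
python3 -m handwheel '[[[-0.002,0.0025,0,0,0,0,0.1],[-0.004,0.005,0,0,0,0,0.1],[-0.004,0.005,0,0,0,0,0.1]]]'|grep force; python3 st.py 26|cut -c1-60
```

```text
force: [2.0, -3.0, -2.7]
gripper_force: 20.0
t 12.8333 press [-0.1217  0.002   0.0644] q [-1.15  0.53  0.
```

```bash
python3 -m handwheel '[[[-0.002,0.0025,0,0,0,0,0.1],[-0.004,0.005,0,0,0,0,0.1],[-0.004,0.005,0,0,0,0,0.1]]]'|grep force; python3 st.py 26|cut -c1-60
python3 - <<'E'
from rig import *
import cv2,pickle
a=[]
for n in('side','top'):
    d=snapshot(n);pickle.dump(d,open(n+'3.pkl','wb'));a.append(d['color'])
A=cv2.resize(a[0][90:230,185:345],None,fx=3.2,fy=3.2,interpolation=cv2.INTER_CUBIC);B=cv2.resize(a[1][180:290,130:290],(276,190),interpolation=cv2.INTER_CUBIC)
B=cv2.copyMakeBorder(B,0,A.shape[0]-190,0,0,cv2.BORDER_CONSTANT);cv2.imwrite('pics/s3.png',cv2.hconcat([A,B]))
E
```

```text
force: [2.9, -5.1, -1.7]
gripper_force: 20.0
t 13.0833 press [-0.1217  0.0022  0.0644] q [-1.15  0.53  0.
```

View pics/s3.png

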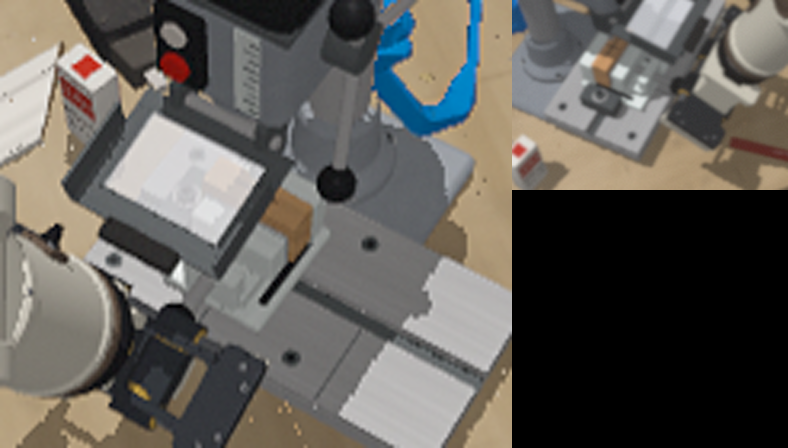

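The vice's left side is at the stop: the push force went from about 3 to 6 N and motion stalled, and the top inset shows the vice body touching the dark block. Now releasing.

```bash
python3 -m handwheel '[[[0,0,0,0,0,0,0.3],[0,0,0,0,0,0,0.5],[0,0,0,0,0,0,0.7],[0,0,0,0,0,0,0.7],[0,0,0,0,0,0,0.7],[0,0,0,0,0,0,0.7],[0,0,0,0,0,0,0.7]]]'|egrep 'force|width'
python3 st.py 26 '(-.155,.002,.125)' '(-.18,.002,.16)'
cat > g.py <<'E'
from search import *
def arc(sg,th0,th1,q,n=8,r=.078,off=.004,y=0.):
    for i in range(n+1):
        a=1.5*i/n;th=np.radians(th0+(th1-th0)*i/n)
        # guard upper-face point at r
        P=np.array([-.036-r*np.cos(a)-off*np.sin(a),y,.236-r*np.sin(a)+off*np.cos(a)])
        q,e=go(q,W(p,[P])[0],Rt(th,p[2],sg),4);print(round(a,2),P.round(3),np.degrees(th).round(),q.round(2),round(e,3))
if __name__=='__main__':
  for sg in(1,-1):
    for th in(30,38,45):
      for P in[(-.22,0,.26),(-.115,0,.245),(-.1,0,.18),(-.045,0,.155)]:
        c=[ik(W(p,[P])[0],Rt(np.radians(th),p[2],sg),[-.6+dq,.3,q3,1.9,q5,.6,q7]) for dq in(-.5,.5) for q3 in(-.9,.9) for q5 in(-.5,1.5,3.) for q7 in (-1.5,1)]
        b=min(c,key=lambda r:(r[1]>.01)*10+r[1]+.01*np.abs(r[0]-q0).max());print(sg,th,P,b[0].round(2),round(b[1],4))
E
python3 g.py
```

```text
force: [0.0, 0.9, 0.3]
grip_width: 0.062
gripper_force: 0.0
t 13.7667 press [-0.1215  0.0039  0.0645] q [-1.15  0.53  0.46  2.12 -1.19  0.2  -0.52] F [0.  0.9 0.3] z [ 0.334  0.286 -0.898] w 0.061976405189426424 gf 0.0
(-.155,.002,.125) [-0.163 -0.153  0.403 -0.001  0.    -0.004]
(-.18,.002,.16) [-0.291 -0.26   0.637 -0.001  0.    -0.004]
1 30 (-0.22, 0, 0.26) [-1.89 -0.14  1.06  2.24  0.39  0.47  1.16] 0.0011
1 30 (-0.115, 0, 0.245) [ 0.01  0.24 -0.81  2.05  0.47  0.43  1.15] 0.0008
1 30 (-0.1, 0, 0.18) [-0.44  0.32 -0.32  2.06  0.42  0.27  1.17] 0.0011
1 30 (-0.045, 0, 0.155) [-0.56  0.44 -0.19  1.96  0.36  0.24  1.23] 0.001
1 38 (-0.22, 0, 0.26) [-1.27 -0.1   0.49  2.35  0.41  0.24  1.13] 0.0018
1 38 (-0.115, 0, 0.245) [-0.06  0.19 -0.72  2.18  0.75  0.21  0.85] 0.0011
1 38 (-0.1, 0, 0.18) [ 0.15  0.46 -1.03  2.22  1.69  0.39  0.02] 0.0004
1 38 (-0.045, 0, 0.155) [ 0.11  0.64 -1.04  2.12  1.77  0.51  0.04] 0.0003
1 45 (-0.22, 0, 0.26) [-1.48 -0.13  0.63  2.4   0.92  0.21  0.6 ] 0.4688
1 45 (-0.115, 0, 0.245) [ 0.51  0.45 -1.43  2.32  1.81  0.47 -0.07] 0.0012
1 45 (-0.1, 0, 0.18) [
[... 321 characters left out ...]
 -0.93  0.38 -0.76] 0.0015
-1 30 (-0.045, 0, 0.155) [-1.27  0.52  0.72  1.98 -1.03  0.38 -0.69] 0.0013
-1 38 (-0.22, 0, 0.26) [-0.39 -0.09 -0.3   2.35 -0.14  0.22 -1.44] 0.0003
-1 38 (-0.115, 0, 0.245) [-1.53  0.22  0.91  2.18 -0.86  0.23 -0.78] 0.0026
-1 38 (-0.1, 0, 0.18) [-1.27  0.35  0.67  2.22  4.53  0.21  0.1 ] 0.0153
-1 38 (-0.045, 0, 0.155) [-1.12  0.47  0.51  2.11  4.43  0.21  0.19] 0.0008
-1 45 (-0.22, 0, 0.26) [-1.48 -0.13  0.63  2.4   0.92  0.21 -2.54] 0.4685
-1 45 (-0.115, 0, 0.245) [-1.61  0.23  1.    2.31  4.22  0.21  0.41] 0.0017
-1 45 (-0.1, 0, 0.18) [-0.17  0.36 -0.62  2.33  2.55  0.34  2.24] 0.0004
-1 45 (-0.045, 0, 0.155) [-0.12  0.53 -0.71  2.22  2.41  0.42  2.46] 0.0017
```

```bash
python3 -m handwheel '[[[-0.04,-0.038,0.1,0,0,0,0.7],[-0.08,-0.076,0.2,0,0,0,0.7],[-0.12,-0.115,0.3,0,0,0,0.7],[-0.163,-0.153,0.403,0,0,0,0.7],[-0.23,-0.21,0.52,0,0,0,0.7],[-0.291,-0.26,0.637,0,0,0,0.5],[-0.4,-0.35,0.7,0,0,0,0.3],[-0.5,-0.43,0.8,0,0,0,0.1],[-0.6,-0.51,0.9,-0.03,0.03,0,0],[-0.7,-0.6,0.95,-0.03,0.03,0,0],[-0.8,-0.68,1,-0.05,0.05,0,0],[-0.8,-0.68,1,-0.05,0.05,0,0]]]'|grep force
python3 st.py 26
python3 - <<'E'
from rig import *
import cv2,pickle
a=[]
for n in('side','top'):
    d=snapshot(n);pickle.dump(d,open(n+'4.pkl','wb'));a.append(d['color'])
A=cv2.resize(a[0][90:230,185:345],None,fx=2.5,fy=2.5,interpolation=cv2.INTER_CUBIC);B=cv2.resize(a[1][180:290,130:260],(400,338),interpolation=cv2.INTER_CUBIC)
B=cv2.copyMakeBorder(B,0,A.shape[0]-338,0,0,cv2.BORDER_CONSTANT);cv2.imwrite('pics/s4.png',cv2.hconcat([A,B]))
E
```

```text
force: [23.6, -24.8, 0.1]
gripper_force: 0.0
t 14.7667 press [-0.2751  0.0035  0.21  ] q [-2.3   0.04  1.56  2.25 -0.03  0.59 -1.58] F [ 23.6 -24.8   0.1] z [ 0.233  0.184 -0.955] w 0.02223800973680218 gf 0.0
```

View pics/s4.png

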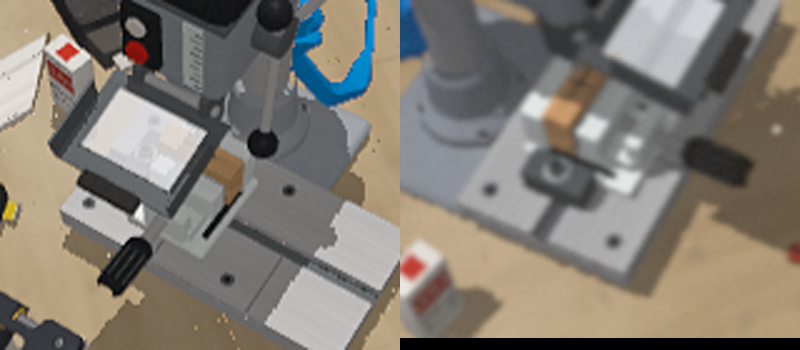

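The vice sits against the stop with the handle free, and the guard is still raised. I'll check whether the 34 N wrist force was only from the fast elbow swing, and search for a route to the guard branch.

```bash
python3 st.py 26; cat > search2.py <<'E'
from search import *
def tail(sg):
    o=[((-.25,0,.29),22,8),((-.19,0,.3),30,5),((-.125,0,.275),36,5)]
    for i in range(6):
        a=1.5*i/5;r=.082;off=.007;o.append(((-.036-r*np.cos(a)-off*np.sin(a),0,.236-r*np.sin(a)+off*np.cos(a)),38+10*i/5,4))
    return o
def run2(seq,sg,ex=0,q=q0,v=False):
    m=0;js=0
    for k,(P,th,e_,n) in enumerate(seq+[(P,th,ex,n) for P,th,n in tail(sg)]):
        qa=q
        q,e=go(q,W(p,[P])[0],Ro.from_euler('z',np.radians(e_)).as_matrix()@Rt(np.radians(th),p[2],sg),n)
        if k>=len(seq): m=max(m,e);js=max(js,np.abs(q-qa).max())
        if e>.25: return 9,0,q
        if v:print(np.round(P,3),th,e_,q.round(2),round(e,3))
    return m,js,q
def job2(seed):
    r=np.random.default_rng(seed+50);t0=time.time();out=[]
    while time.time()-t0<330:
        k=int(r.integers(0,3)) if out else 0;sg=1 if r.random()<.6 else -1;ex=int(r.choice([0,0,-20,20]))
        seq=[((round(r.uniform(-.42,-.26),2),round(r.uniform(-.35,.35),2),round(r.uniform(.25,.5),2)),int(r.integers(-30,31)),int(r.integers(-150,151)),16) for _ in range(k)]
        m,js,q=run2(seq,sg,ex);out.append((m,js,k,sg,ex,seq,q.round(2).tolist()))
    return sorted(out,key=lambda o:(o[0]>.01,o[1] if o[0]<.01 else o[0]))[:3]
if __name__=='__main__':
    with Pool(4) as pool: R=sum(pool.map(job2,range(4)),[])
    for o in sorted(R,key=lambda o:(o[0]>.01,o[1]+.2*o[2]))[:6]:print(o)
E
OMP_NUM_THREADS=1 timeout 500 python3 search2.py
```

```text
t 14.8667 press [-0.2744  0.0057  0.2102] q [-2.3   0.04  1.56  2.25 -0.04  0.59 -1.58] F [-1.1  0.9 -0.4] z [ 0.231  0.189 -0.954] w 0.014142430157682821 gf 0.0
(np.float64(0.00018240322971610097), np.float64(0.6244553129008695), 1, 1, -20, [((-0.41, 0.06, 0.38), -20, -94, 16)], [-1.28, 0.52, 0.35, 2.18, 2.15, 0.39, -1.19])
(np.float64(0.0007485330977638758), np.float64(0.6932175875698656), 1, 1, -20, [((-0.39, 0.06, 0.32), -10, -21, 16)], [-1.28, 0.52, 0.35, 2.18, 2.15, 0.39, -1.18])
(np.float64(0.0076732546088387), np.float64(0.7251731360089413), 1, 1, -20, [((-0.31, -0.26, 0.3), -11, -78, 16)], [-1.28, 0.52, 0.35, 2.18, 2.15, 0.39, -1.18])
(np.float64(0.00023220936652456944), np.float64(0.5251784331844732), 2, 1, -20, [((-0.39, -0.04, 0.5), 11, -21, 16), ((-0.3, -0.02, 0.34), -10, -106, 16)], [-1.06, 0.49, 0.09, 2.18, 2.06, 0.48, -1.03])
(np.float64(0.001482343657024887), np.float64(0.7368588042099666), 1, 1, -20, [((-0.28, -0.17, 0.34), 8, -20, 16)], [-1.28, 0.52, 0.35, 2.18, 2.15, 0.39, -1.18])
(np.float64(0.007336884871592124), np.float64(0.7401075891907558), 1, 1, -20, [((-0.4, 0.24, 0.46), -20, -1, 16)], [-1.28, 0.52, 0.35, 2.18, 2.15, 0.39, -1.18])
```

```bash
sed -i 's/\[0,0,-20,20\]/[0,0,-7]/; s/<330/<420/; s/seed+50/seed+90/; s/sg=1 if r.random()<.6 else -1/sg=1/' search2.py; sed -i 's/out else 0/out else 1/' search2.py
OMP_NUM_THREADS=1 timeout 560 python3 search2.py
```

```text
(np.float64(0.0014876441947901972), np.float64(0.7320899663554286), 1, 1, -7, [((-0.39, -0.09, 0.38), 24, -8, 16)], [-0.38, 0.5, -0.5, 2.25, 2.42, 0.54, -0.92])
(np.float64(0.0036658072593807726), np.float64(0.7836190378539322), 1, 1, -7, [((-0.39, -0.06, 0.44), -23, -130, 16)], [-0.38, 0.5, -0.5, 2.25, 2.42, 0.54, -0.92])
(np.float64(0.0006517518301696436), np.float64(0.6115413343081946), 2, 1, -7, [((-0.31, 0.05, 0.43), 22, -15, 16), ((-0.33, -0.17, 0.49), -9, 126, 16)], [-0.38, 0.5, -0.51, 2.25, 2.42, 0.54, -0.92])
(np.float64(0.0010214671360067734), np.float64(0.6843524508441639), 2, 1, -7, [((-0.37, 0.01, 0.3), 12, -17, 16), ((-0.35, -0.26, 0.29), -25, 128, 16)], [-0.38, 0.5, -0.51, 2.25, 2.42, 0.54, -0.92])
(np.float64(0.008694483150730285), np.float64(0.9006361726485108), 1, 1, -7, [((-0.33, -0.01, 0.47), -25, -139, 16)], [-0.41, 0.49, -0.47, 2.25, 2.44, 0.53, -0.95])
(np.float64(0.002583020120781724), np.float64(0.7766596401194493), 2, 1, -7, [((-0.28, -0.22, 0.38), -6, -93, 16), ((-0.39, -0.05, 0.44), 9, 23, 16)], [-0.38, 0.5, -0.5, 2.25, 2.42, 0.54, -0.92])
```

```bash
sed -i 's/R@np.diag(\[-1,-1,1.\])/R/' h.py
python3 -c "
from search2 import *
run2([((-.39,-.09,.38),24,-8,16)],1,-7,v=True)"
python3 st.py 24 '(-.39,-.09,.38)' ex -8;  python3 st.py 12 '(-.39,-.09,.38)' ex -98
```

```text
[-0.39 -0.09  0.38] 24 -8 [-0.55 -0.31  0.01  2.08  0.06  1.09  0.51] 0.032
[-0.25  0.    0.29] 22 -7 [-0.71 -0.08 -0.07  2.12  0.12  0.73  1.21] 0.0
[-0.19  0.    0.3 ] 30 -7 [-0.71 -0.04 -0.07  2.13  0.2   0.55  1.22] 0.0
[-0.125  0.     0.275] 36 -7 [-0.71  0.09 -0.09  2.13  0.44  0.34  0.97] 0.0
[-0.118  0.     0.243] 38.0 -7 [-0.89  0.16  0.08  2.17  0.69  0.21  0.7 ] 0.0
[-0.116  0.     0.218] 40.0 -7 [-0.72  0.2  -0.13  2.23  1.42  0.19 -0.04] 0.001
[-0.108  0.     0.195] 42.0 -7 [-0.58  0.27 -0.27  2.27  2.03  0.26 -0.63] 0.0
[-0.092  0.     0.176] 44.0 -7 [-0.44  0.35 -0.43  2.28  2.24  0.38 -0.8 ] 0.0
[-0.072  0.     0.162] 46.0 -7 [-0.4   0.43 -0.48  2.27  2.35  0.47 -0.88] 0.0
[-0.049  0.     0.155] 48.0 -7 [-0.38  0.5  -0.5   2.25  2.42  0.54 -0.92] 0.0
t 14.8667 press [-0.2744  0.0057  0.2102] q [-2.3   0.04  1.56  2.25 -0.04  0.59 -1.58] F [-1.1  0.9 -0.4] z [ 0.231  0.189 -0.954] w 0.014142430157682821 gf 0.0
(-.39,-.09,.38) [-0.181 -0.984  1.132 -0.411 -0.296  1.337]
t 14.8667 press [-0.2744  0.0057  0.2102] q [-2.3   0.04  1.56  2.25 -0.04  0.59 -1.58] F [-1.1  0.9 -0.4] z [ 0.231  0.189 -0.954] w 0.014142430157682821 gf 0.0
(-.39,-.09,.38) [-0.181 -0.984  1.132 -0.262  0.044  0.66 ]
```

```bash
python3 -m handwheel '[[[-0.1,-0.1,0.25,-0.26,0.044,0.66,0],[-0.2,-0.25,0.5,-0.26,0.044,0.66,0],[-0.2,-0.45,0.75,-0.26,0.044,0.66,0],[-0.18,-0.65,1,-0.26,0.044,0.66,0],[-0.18,-0.85,1,-0.26,0.044,0.66,0],[-0.18,-0.98,1,-0.26,0.044,0.66,0],[-0.18,-0.98,1,-0.26,0.044,0.66,0],[-0.18,-0.98,1,-0.26,0.044,0.66,0],[-0.18,-0.98,1,-0.26,0.044,0.66,0],[-0.18,-0.98,1,-0.26,0.044,0.66,0],[-0.18,-0.98,1,-0.26,0.044,0.66,0],[-0.18,-0.98,1,-0.26,0.044,0.66,0]]]'|grep ^force
python3 st.py 24 '(-.38,-.09,.36)' ex -8; python3 -c "
from search2 import *
run2([((-.38,-.09,.36),24,-8,16)],1,-7,v=True)"
```

```text
force: [-0.4, 0.8, 0.6]
t 15.8667 press [-0.3896 -0.0929  0.3595] q [-1.48 -0.24  0.68  2.01  0.3   1.35 -0.54] F [-0.4  0.8  0.6] z [ 0.086 -0.118 -0.989] w 0.0003810012720127672 gf 0.0
(-.38,-.09,.36) [ 0.036  0.056  0.003 -0.07  -0.136  0.838]
[-0.38 -0.09  0.36] 24 -8 [-0.49 -0.31  0.03  2.19 -0.04  0.85  1.7 ] 0.059
[-0.25  0.    0.29] 22 -7 [-0.54 -0.08 -0.21  2.13  0.07  0.72  1.35] 0.0
[-0.19  0.    0.3 ] 30 -7 [-0.53 -0.04 -0.24  2.13  0.18  0.54  1.24] 0.0
[-0.125  0.     0.275] 36 -7 [-0.54  0.1  -0.27  2.13  0.49  0.34  0.93] 0.0
[-0.118  0.     0.243] 38.0 -7 [-0.75  0.16 -0.07  2.17  0.78  0.23  0.62] 0.0
[-0.116  0.     0.218] 40.0 -7 [-0.71  0.2  -0.13  2.23  1.44  0.19 -0.05] 0.001
[-0.108  0.     0.195] 42.0 -7 [-0.58  0.27 -0.27  2.27  2.03  0.26 -0.63] 0.0
[-0.092  0.     0.176] 44.0 -7 [-0.44  0.35 -0.43  2.28  2.24  0.38 -0.8 ] 0.0
[-0.072  0.     0.162] 46.0 -7 [-0.39  0.43 -0.48  2.27  2.35  0.47 -0.88] 0.0
[-0.049  0.     0.155] 48.0 -7 [-0.38  0.5  -0.5   2.25  2.42  0.54 -0.92] 0.0
```

```bash
python3 -m handwheel '[[[0.04,0.06,0,-0.07,-0.136,0.838,0],[0.04,0.06,0,-0.07,-0.136,0.838,0],[0.04,0.06,0,-0.07,-0.136,0.838,0],[0.04,0.06,0,-0.07,-0.136,0.838,0],[0.04,0.06,0,-0.07,-0.136,0.838,0],[0.04,0.06,0,-0.07,-0.136,0.838,0],[0.04,0.06,0,-0.07,-0.136,0.838,0],[0.04,0.06,0,-0.07,-0.136,0.838,0],[0.04,0.06,0,-0.07,-0.136,0.838,0],[0.04,0.06,0,-0.07,-0.136,0.838,0],[0.04,0.06,0,-0.07,-0.136,0.838,0],[0.04,0.06,0,-0.07,-0.136,0.838,0]]]'|grep ^force
python3 st.py 22 '(-.25,0,.29)' ex -7; python3 -c "
from search2 import *
run2([],1,-7,v=True)"
```

```text
force: [-0.6, 0.5, 0.2]
t 16.8667 press [-0.3618 -0.0903  0.3496] q [-0.33 -0.3  -0.27  2.16  0.06  0.97  0.98] F [-0.6  0.5  0.2] z [ 0.317  0.065 -0.946] w 0.00040520001578643155 gf 0.0
(-.25,0,.29) [ 0.185  0.94  -0.398 -0.015 -0.035  0.25 ]
[-0.25  0.    0.29] 22 -7 [-0.43 -0.08 -0.31  2.13  0.06  0.72  1.37] 0.0
[-0.19  0.    0.3 ] 30 -7 [-0.42 -0.04 -0.35  2.13  0.16  0.54  1.26] 0.0
[-0.125  0.     0.275] 36 -7 [-0.44  0.1  -0.38  2.13  0.52  0.35  0.91] 0.0
[-0.118  0.     0.243] 38.0 -7 [-0.66  0.16 -0.17  2.17  0.83  0.24  0.58] 0.0
[-0.116  0.     0.218] 40.0 -7 [-0.72  0.2  -0.13  2.23  1.44  0.19 -0.06] 0.001
[-0.108  0.     0.195] 42.0 -7 [-0.58  0.27 -0.27  2.27  2.03  0.26 -0.63] 0.0
[-0.092  0.     0.176] 44.0 -7 [-0.44  0.35 -0.43  2.28  2.24  0.38 -0.8 ] 0.0
[-0.072  0.     0.162] 46.0 -7 [-0.4   0.43 -0.48  2.27  2.35  0.47 -0.88] 0.0
[-0.049  0.     0.155] 48.0 -7 [-0.38  0.5  -0.5   2.25  2.42  0.54 -0.92] 0.0
```

```bash
python3 -m handwheel '[[[0.02,0.1,-0.04,-0.015,-0.035,0.25,0],[0.05,0.25,-0.08,-0.015,-0.035,0.25,0],[0.08,0.4,-0.16,-0.015,-0.035,0.25,0],[0.11,0.55,-0.24,-0.015,-0.035,0.25,0],[0.14,0.7,-0.32,-0.015,-0.035,0.25,0],[0.165,0.83,-0.398,-0.015,-0.035,0.25,0],[0.185,0.94,-0.398,-0.015,-0.035,0.25,0],[0.185,0.94,-0.398,-0.015,-0.035,0.25,0],[0.185,0.94,-0.398,-0.015,-0.035,0.25,0]]]'|grep ^force
python3 st.py 30 '(-.19,0,.3)' ex -4;python3 st.py 36 '(-.125,0,.275)' ex -4|tail -1; python3 -c "
from search2 import *
run2([],1,0,v=True);run2([],1,-4,v=True)"
```

```text
force: [-0.0, -0.1, 0.2]
t 17.6167 press [-2.507e-01 -1.000e-04  2.892e-01] q [-0.5  -0.06 -0.31  2.13  0.11  0.7   1.25] F [-0.  -0.1  0.2] z [ 0.315  0.202 -0.927] w 0.00023079313097415036 gf 0.0
(-.19,0,.3) [ 0.31   0.261  0.072  0.037 -0.055  0.028]
(-.125,0,.275) [ 0.642  0.539 -0.095  0.065 -0.097  0.028]
[-0.25  0.    0.29] 22 0 [-0.49 -0.09 -0.2   2.13 -0.03  0.71  1.59] 0.0
[-0.19  0.    0.3 ] 30 0 [-0.49 -0.04 -0.21  2.13 -0.01  0.53  1.57] 0.0
[-0.125  0.     0.275] 36 0 [-0.51  0.09 -0.21  2.13  0.1   0.3   1.47] 0.0
[-0.118  0.     0.243] 38.0 0 [-0.35  0.15 -0.4   2.16  0.38  0.2   1.2 ] 0.01
[-0.116  0.     0.218] 40.0 0 [ 0.05  0.21 -0.86  2.22  1.09  0.2   0.49] 0.022
[-0.108  0.     0.195] 42.0 0 [ 0.09  0.37 -0.93  2.27  1.89  0.31 -0.27] 0.001
[-0.092  0.     0.176] 44.0 0 [ 0.16  0.52 -1.03  2.3   2.17  0.47 -0.41] 0.0
[-0.072  0.     0.162] 46.0 0 [ 0.16  0.62 -1.04  2.29  2.29  0.57 -0.46] 0.0
[-0.049  0.     0.155] 48.0 0 [ 0.14  0.71 -1.04  2.27  2.37  0.64 -0.48] 0.0
[-0.25  0.    0.29] 22 -4 [-0.49 -0.08 -0.23  2.13  0.03  0.71  1.46] 0.0
[-0.19  0.    0.3 ] 30 -4 [-0.48 -0.04 -0.26  2.13  0.09  0.53  1.39] 0.0
[-0.125  0.     0.275] 36 -4 [-0.5   0.09 -0.28  2.13  0.35  0.32  1.14] 0.0
[-0.118  0.     0.243] 38.0 -4 [-0.68  0.15 -0.11  2.17  0.61  0.19  0.86] 0.0
[-0.116  0.     0.218] 40.0 -4 [-0.39  0.2  -0.44  2.23  1.41  0.19  0.06] 0.004
[-0.108  0.     0.195] 42.0 -4 [-0.24  0.3  -0.61  2.28  2.04  0.29 -0.52] 0.0
[-0.092  0.     0.176] 44.0 -4 [-0.14  0.4  -0.73  2.29  2.22  0.42 -0.65] 0.0
[-0.072  0.     0.162] 46.0 -4 [-0.11  0.5  -0.77  2.28  2.33  0.51 -0.71] 0.0
[-0.049  0.     0.155] 48.0 -4 [-0.11  0.57 -0.78  2.26  2.4   0.58 -0.73] 0.0
```

```bash
python3 -c "
from search2 import *
for ex in(-7,-10):
  q=q0
  for P,th,n in [((-.19,0,.3),32,5),((-.135,0,.29),36,5),((-.125,0,.29),42,5),((-.12,0,.275),47,5)]+[((-.036-.082*np.cos(a)-.007*np.sin(a),0,.236-.082*np.sin(a)+.007*np.cos(a)),47,4) for a in np.linspace(0,1.5,6)]:
    q,e=go(q,W(p,[P])[0],Ro.from_euler('z',np.radians(ex)).as_matrix()@Rt(np.radians(th),p[2],1),n);print(np.round(P,3),th,q.round(2),round(e,3))
"; python3 st.py 32 '(-.19,0,.3)' ex -8;python3 st.py 36 '(-.135,0,.29)' ex -8|tail -1
```

```text
[-0.19  0.    0.3 ] 32 [-0.47 -0.05 -0.3   2.16  0.19  0.49  1.22] 0.0
[-0.135  0.     0.29 ] 36 [-0.46  0.05 -0.34  2.13  0.42  0.37  1.  ] 0.0
[-0.125  0.     0.29 ] 42 [-0.56  0.05 -0.28  2.21  0.85  0.25  0.56] 0.0
[-0.12   0.     0.275] 47 [-0.69  0.09 -0.17  2.3   1.78  0.23 -0.4 ] 0.001
[-0.118  0.     0.243] 47 [-0.61  0.16 -0.26  2.33  2.14  0.28 -0.76] 0.0
[-0.116  0.     0.218] 47 [-0.56  0.22 -0.31  2.35  2.3   0.34 -0.9 ] 0.0
[-0.108  0.     0.195] 47 [-0.53  0.29 -0.34  2.35  2.39  0.4  -0.98] 0.0
[-0.092  0.     0.176] 47 [-0.51  0.36 -0.35  2.32  2.44  0.44 -1.01] 0.0
[-0.072  0.     0.162] 47 [-0.51  0.42 -0.35  2.29  2.46  0.46 -1.02] 0.0
[-0.049  0.     0.155] 47 [-0.52  0.47 -0.34  2.24  2.46  0.46 -1.  ] 0.0
[-0.19  0.    0.3 ] 32 [-0.47 -0.05 -0.34  2.15  0.28  0.51  1.07] 0.0
[-0.135  0.     0.29 ] 36 [-0.46  0.06 -0.39  2.13  0.54  0.41  0.82] 0.0
[-0.125  0.     0.29 ] 42 [-0.55  0.06 -0.32  2.2   0.96  0.3   0.38] 0.0
[-0.12   0.     0.275] 47 [-0.7   0.1  -0.21  2.29  1.68  0.29 -0.37] 0.0
[-0.118  0.     0.243] 47 [-0.67  0.17 -0.24  2.32  1.97  0.33 -0.66] 0.0
[-0.116  0.     0.218] 47 [-0.64  0.23 -0.27  2.34  2.13  0.38 -0.82] 0.0
[-0.108  0.     0.195] 47 [-0.61  0.29 -0.3   2.33  2.24  0.43 -0.92] 0.0
[-0.092  0.     0.176] 47 [-0.59  0.36 -0.31  2.31  2.31  0.47 -0.96] 0.0
[-0.072  0.     0.162] 47 [-0.59  0.42 -0.32  2.27  2.34  0.49 -0.98] 0.0
[-0.049  0.     0.155] 47 [-0.59  0.47 -0.31  2.23  2.34  0.49 -0.97] 0.0
t 17.6167 press [-2.507e-01 -1.000e-04  2.892e-01] q [-0.5  -0.06 -0.31  2.13  0.11  0.7   1.25] F [-0.  -0.1  0.2] z [ 0.315  0.202 -0.927] w 0.00023079313097415036 gf 0.0
(-.19,0,.3) [ 0.31   0.261  0.072  0.044 -0.071 -0.005]
(-.135,0,.29) [ 0.591  0.496  0.005  0.062 -0.099 -0.005]
```

Smooth in the simulation, so I'll tilt the wrist fully in free space first.

```bash
python3 -m handwheel '[[[0.08,0.07,0.02,0.015,-0.024,0,0],[0.16,0.14,0.04,0.03,-0.048,0,0],[0.24,0.2,0.06,0.044,-0.071,0,0],[0.31,0.261,0.072,0.044,-0.071,0,0],[0.38,0.32,0.06,0.05,-0.08,0,0],[0.45,0.38,0.05,0.055,-0.09,0,0],[0.52,0.44,0.03,0.062,-0.099,0,0],[0.591,0.496,0.005,0.062,-0.099,0,0],[0.591,0.496,0.005,0.062,-0.099,0,0]]]'|grep ^force
python3 st.py 42 '(-.125,0,.29)' ex -8;python3 st.py 47 '(-.12,0,.275)' ex -8|tail -1
```

```text
force: [0.1, -0.5, 0.3]
t 18.3667 press [-0.1344 -0.0021  0.2906] q [-0.51  0.07 -0.35  2.1   0.5   0.4   0.88] F [ 0.1 -0.5  0.3] z [ 0.499  0.314 -0.808] w 0.00031336933860095216 gf 0.0
(-.125,0,.29) [ 0.039  0.051 -0.004  0.027 -0.041 -0.004]
(-.12,0,.275) [ 0.064  0.072 -0.104  0.05  -0.076 -0.004]
```

```bash
python3 -m handwheel '[[[0.02,0.025,0,0.014,-0.02,0,0],[0.039,0.051,0,0.027,-0.041,0,0],[0.039,0.051,0,0.027,-0.041,0,0],[0.039,0.051,-0.004,0.038,-0.058,0,0],[0.05,0.06,-0.03,0.05,-0.076,0,0],[0.064,0.072,-0.06,0.05,-0.076,0,0],[0.064,0.072,-0.1,0.05,-0.076,0,0],[0.064,0.072,-0.1,0.05,-0.076,0,0],[0.064,0.072,-0.1,0.05,-0.076,0,0]]]'|grep ^force
for i in 0; do python3 st.py 47 ex -8; done
cat > arc.py <<'E'
from h import *;from rig import sense
import sys
s=sense();p=np.load('p.npy');th,ex,r,off=[float(v) for v in sys.argv[1:5]]
for a in sys.argv[5:]:
    a=float(a);P=(-.036-r*np.cos(a)-off*np.sin(a),0,.236-r*np.sin(a)+off*np.cos(a))
    print(a,np.round(P,3),row(s,W(p,[P])[0],Ro.from_euler('z',np.radians(ex)).as_matrix()@Rt(np.radians(th),p[2])).tolist())
E
python3 arc.py 47 -7 .082 .006 0 .15 .3 .45 .6 .75 .9
```

```text
force: [-0.4, 0.1, 0.3]
t 19.1167 press [-0.1216  0.0007  0.276 ] q [-0.65  0.09 -0.24  2.25  1.54  0.25 -0.18] F [-0.4  0.1  0.3] z [ 0.618  0.391 -0.682] w 0.00036144187017693474 gf 0.0
0.0 [-0.118  0.     0.242] [0.021, 0.012, -0.227, 0.001, 0.001, 0.004]
0.15 [-0.118  0.     0.23 ] [0.021, 0.012, -0.309, 0.001, 0.001, 0.004]
0.3 [-0.116  0.     0.217] [0.031, 0.02, -0.39, 0.001, 0.001, 0.004]
0.45 [-0.112  0.     0.206] [0.05, 0.035, -0.469, 0.001, 0.001, 0.004]
0.6 [-0.107  0.     0.195] [0.077, 0.059, -0.542, 0.001, 0.001, 0.004]
0.75 [-0.1    0.     0.184] [0.113, 0.088, -0.61, 0.001, 0.001, 0.004]
0.9 [-0.092  0.     0.175] [0.156, 0.124, -0.67, 0.001, 0.001, 0.004]
```

```bash
python3 -m handwheel '[[[0.01,0.006,-0.1,0,0,0,0],[0.021,0.012,-0.2,0,0,0,0],[0.021,0.012,-0.24,0,0,0,0],[0.021,0.012,-0.27,0,0,0,0],[0.021,0.012,-0.309,0,0,0,0],[0.026,0.016,-0.35,0,0,0,0],[0.031,0.02,-0.39,0,0,0,0],[0.04,0.027,-0.43,0,0,0,0],[0.05,0.035,-0.469,0,0,0,0],[0.063,0.047,-0.505,0,0,0,0],[0.077,0.059,-0.542,0,0,0,0]]]'|grep ^force
python3 arc.py 47 -6 .082 .006 .6 .75 .9 1.05 1.2 ; python3 st.py 47|head -1
```

```text
force: [-0.5, -1.4, 1.8]
0.6 [-0.107  0.     0.195] [-0.009, -0.01, -0.011, -0.0, 0.002, 0.013]
0.75 [-0.1    0.     0.184] [0.027, 0.02, -0.079, -0.0, 0.002, 0.013]
0.9 [-0.092  0.     0.175] [0.07, 0.056, -0.139, -0.0, 0.002, 0.013]
1.05 [-0.082  0.     0.168] [0.119, 0.097, -0.19, -0.0, 0.002, 0.013]
1.2 [-0.071  0.     0.162] [0.174, 0.143, -0.231, -0.0, 0.002, 0.013]
t 20.0333 press [-0.1051  0.0003  0.1964] q [-0.57  0.28 -0.33  2.27  2.18  0.37 -0.8 ] F [-0.5 -1.4  1.8] z [ 0.62   0.393 -0.679] w 0.00044295301281198834 gf 0.6624446651225435
```

```bash
python3 -m handwheel '[[[0.01,0.005,-0.04,0,0,0.005,0],[0.027,0.02,-0.079,0,0,0.013,0],[0.048,0.038,-0.109,0,0,0.018,0],[0.07,0.056,-0.139,0,0,0.02,0],[0.094,0.076,-0.165,0,0,0.025,0],[0.119,0.097,-0.19,0,0,0.03,0],[0.146,0.12,-0.21,0,0,0.035,0],[0.174,0.143,-0.231,0,0,0.04,0],[0.174,0.143,-0.231,0,0,0.04,0]]]'|grep ^force
python3 arc.py 48 -2 .082 .006 1.2 1.3 1.4 1.5; python3 st.py 47|head -1
python3 - <<'E'
from rig import *
import cv2,pickle
a=[]
for n in('side','top'):
    d=snapshot(n);a.append(d['color'])
A=cv2.resize(a[0][90:230,185:345],None,fx=2.5,fy=2.5,interpolation=cv2.INTER_CUBIC);B=cv2.resize(a[1][150:260,150:280],(400,338),interpolation=cv2.INTER_CUBIC)
B=cv2.copyMakeBorder(B,0,A.shape[0]-338,0,0,cv2.BORDER_CONSTANT);cv2.imwrite('pics/s5.png',cv2.hconcat([A,B]))
E
```

```text
force: [0.4, 0.2, 0.5]
1.2 [-0.071  0.     0.162] [0.003, -0.002, 0.011, 0.005, -0.006, 0.005]
1.3 [-0.064  0.     0.159] [0.042, 0.031, -0.01, 0.005, -0.006, 0.005]
1.4 [-0.056  0.     0.156] [0.082, 0.065, -0.026, 0.005, -0.006, 0.005]
1.5 [-0.048  0.     0.155] [0.123, 0.099, -0.036, 0.005, -0.006, 0.005]
t 20.7833 press [-0.0715  0.0005  0.16  ] q [-0.45  0.42 -0.4   2.22  2.46  0.38 -0.93] F [0.4 0.2 0.5] z [ 0.583  0.444 -0.681] w 0.00030807288858904306 gf 0.04222678660880774
```

View pics/s5.png

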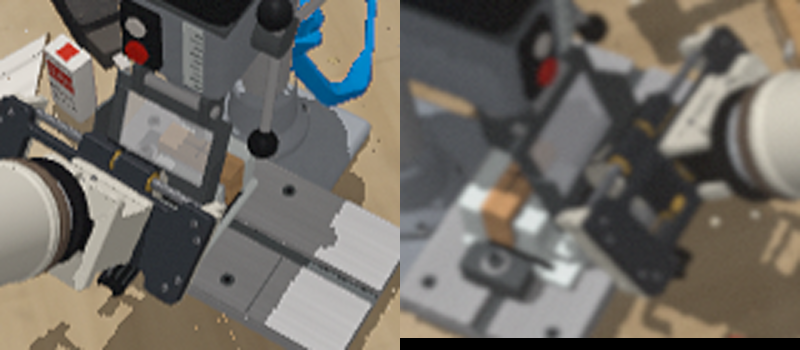

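Guard about two-thirds down, tips on its face between the wings, vice still at the stop. I'll continue to the guard's own stop.

```bash
python3 -m handwheel '[[[0.02,0.015,0,0.005,-0.006,0.005,0],[0.042,0.031,-0.01,0.005,-0.006,0.01,0],[0.062,0.048,-0.018,0.005,-0.006,0.01,0],[0.082,0.065,-0.026,0.005,-0.006,0.01,0],[0.1,0.08,-0.031,0.005,-0.006,0.01,0],[0.1,0.08,-0.031,0.005,-0.006,0.01,0]]]'|grep ^force
python3 st.py 48 '(-.046,0,.155)' '(-.042,0,.155)'
```

```text
force: [-1.0, -0.6, 0.4]
t 21.3833 press [-0.0525  0.0011  0.1558] q [-0.42  0.46 -0.42  2.19  2.53  0.39 -0.95] F [-1.  -0.6  0.4] z [ 0.582  0.463 -0.669] w 0.0006155779045685139 gf 0.3742046639376895
(-.046,0,.155) [ 0.038  0.022 -0.005 -0.     0.     0.012]
(-.042,0,.155) [ 0.058  0.039 -0.005 -0.     0.     0.012]
```

```bash
python3 -m handwheel '[[[0.005,0.004,0,0,0,0.003,0],[0.01,0.009,0,0,0,0.006,0],[0.015,0.013,0,0,0,0.006,0],[0.02,0.017,0,0,0,0.006,0],[0.02,0.017,0,0,0,0.006,0]]]'|grep ^force;python3 st.py 48|cut -c1-60
```

```text
force: [-5.7, -2.8, 1.8]
t 21.8 press [-0.0499  0.0011  0.1554] q [-0.41  0.46 -0.43
```

```bash
python3 -m handwheel '[[[0.005,0.004,0,0,0,0,0],[0.01,0.009,0,0,0,0,0],[0.015,0.013,0,0,0,0,0],[0.015,0.013,0,0,0,0,0]]]'|grep ^force;python3 st.py 48|cut -c1-60
```

```text
force: [-17.1, -14.3, 13.8]
t 22.1333 press [-0.049   0.0012  0.1549] q [-0.41  0.46 -0.
```

Motion stalled at 26 N, so it is at a stop. Backing off to look.

```bash
python3 -m handwheel '[[[-0.03,-0.025,0.01,0,0,0,0],[-0.1,-0.08,0.04,0,0,0,0],[-0.2,-0.16,0.08,0,0,0,0],[-0.3,-0.25,0.14,0,0,0,0],[-0.42,-0.36,0.2,0,0,0,0],[-0.55,-0.47,0.28,0,0,0,0],[-0.65,-0.55,0.36,0,0,0,0],[-0.65,-0.55,0.36,0,0,0,0]]]'|grep ^force
python3 st.py 48|head -1
python3 - <<'E'
from h import *
from rig import snapshot
p=np.load('p.npy');a=[]
for n in('side','top'):
    d=snapshot(n);a.append(d['color']);pickle.dump(d,open(n+'6.pkl','wb'))
A=cv2.resize(a[0][90:230,185:345],None,fx=2.5,fy=2.5,interpolation=cv2.INTER_CUBIC);B=cv2.resize(a[1][150:260,150:280],(400,338),interpolation=cv2.INTER_CUBIC)
B=cv2.copyMakeBorder(B,0,A.shape[0]-338,0,0,cv2.BORDER_CONSTANT);cv2.imwrite('pics/s6.png',cv2.hconcat([A,B]))
s,t=[pickle.load(open(n+'6.pkl','rb')) for n in('side','top')]
for an in(1.3,1.4,1.5):
    c,sn=np.cos(an),np.sin(an);P=[(-.036-.09*c,.052,.236-.09*sn),(-.036-.09*c,-.052,.236-.09*sn),(-.036-.09*c-.024*sn,-.052,.236-.09*sn+.024*c),(-.036-.102*c,-.026,.236-.102*sn),(-.036-.102*c,.026,.236-.102*sn)]
    print(an,((proj(s,W(p,P))-[185,90]+.5)*2.5).round().tolist(),((proj(t,W(p,P))-[150,150]+.5)*3.077+[400,0]).round().tolist())
E
```

```text
force: [1.0, 0.0, 0.1]
t 22.8 press [-0.172   0.0003  0.2149] q [-0.18  0.16 -0.66  2.42  2.53  0.31 -1.  ] F [1.  0.  0.1] z [ 0.581  0.473 -0.662] w 0.0003138642397220056 gf 0.0
1.3 [[110.0, 149.0], [216.0, 206.0], [200.0, 223.0], [187.0, 202.0], [135.0, 173.0]] [[552.0, 229.0], [618.0, 124.0], [645.0, 129.0], [607.0, 159.0], [574.0, 212.0]]
1.4 [[116.0, 143.0], [221.0, 200.0], [206.0, 218.0], [193.0, 195.0], [141.0, 167.0]] [[541.0, 226.0], [608.0, 121.0], [636.0, 129.0], [595.0, 157.0], [563.0, 209.0]]
1.5 [[122.0, 137.0], [227.0, 193.0], [211.0, 213.0], [200.0, 187.0], [148.0, 159.0]] [[531.0, 223.0], [598.0, 118.0], [626.0, 127.0], [584.0, 153.0], [551.0, 205.0]]
```

View pics/s6.png

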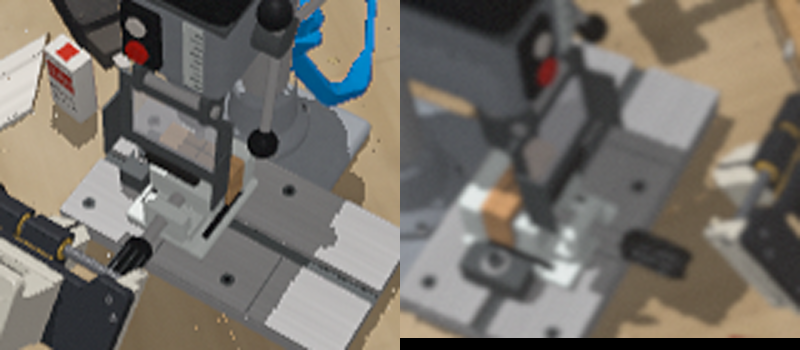

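The guard hangs upright: wing tip at (213,210), against (211,213) predicted for 1.5 rad. The vice is still against the stop, the pencil and spacer are untouched, and the gripper is clear. Handing in.

```bash
python3 -c "
from rig import *
print(sign_off())"
```

```text
the job is handed in; nothing more can be done
None
```

The job is handed in at about 23 s on the robot's clock: the vice was slid gently to the end stop and let go. The chuck guard was then swung fully down to its stop, and the pencil and wood spacer were left where they lay; the hand-in gave no verdict.

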